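# Load the cartridges into the magazine tube and drive its lock pin

### The job

Feed all the cartridges lying on the bench into the square magazine tube, end first one after another so that each pushes the last deeper, until even the last one is wholly past the lock pin near the mouth. Then take the mallet and drive the lock pin fully down with it (do not press the pin with the gripper), and lay the mallet back on its mat. Leave the bottle, the film roll and the timer alone.

Things in the scene. Friction and masses are not known exactly. Their poses are not given: they have to be found in the camera images.
- tube_mouth (a point): Centre of the mouth of the magazine, a fixed level square aluminium tube on a base rail, 34 mm above the bench. x points into the tube along the bore, y to the left across it, z up. Bore 49 wide x 49 high, floor 12 mm above the bench. Walls 5 thick, tops 61 above the bench. The roof is cut away for the first 60 mm, so fingers from above can push a cartridge on inside the walls.
- track (a point): Centre line of the open loading track before the mouth, 40 mm out from it, on its floor (12 mm above the bench, level with the bore's); axes as the mouth's. The track runs 81 mm out from the mouth between two low black rails, 6 mm high, that narrow from about 54 to 48 mm apart at the mouth: a cartridge laid along it slides straight in.
- pin_head (a point): Centre of the top of the lock pin's head (18 mm wide), 90 mm above the bench when up. The upright 10 mm pin runs in a steel ear (22 x 26 mm, z 61 to 69 mm) on the right wall, 12 mm inside the mouth, 19 mm right (-y) of the bore's centre line. Up, it clears the cartridges; down, it stops the last one coming out. It goes down only if every cartridge's centre is at least 48 mm inside the mouth.
- lock_pin (a joint): Travel of the lock pin, m: 0 = up (as found), 0.016 = fully down. Sprung and tight in its bush: it takes about 8 to 12 N to drive and stays where it is left.
- mallet_head (a point): Centre of the head of a mallet: white nylon block head 44 mm long (along the handle) x 48 x 48 mm, light wooden handle of 20 x 20 mm section along the point's -x axis, 22 to 137 mm from this point. 0.22 kg, mostly in the head; lies on the mat with its handle level, centre line 24 mm above the mat's top. Any of the head's four flat sides may strike.
- mat_top (a point): Centre of the upper face of the mallet's grey mat, fixed on the bench, 200 (x) x 100 (y) x 3 mm. (The fume hood's raised sash crosses the whole bench front above x = 0.34 m, its lower edge 0.57 m above the bench: work under it.)
- amber_bottle: Bystander: brown reagent bottle with a black cap, 68 x 68 x 142 mm, standing; origin at the centre of its underside. Leave alone.
- film_roll: Bystander: white roll of sealing film on end, 54 x 54 x 52 mm; origin at the centre of its underside. Leave alone.
- timer: Bystander: white bench timer, 61 x 65 x 18 mm; origin at the centre of its underside. Leave alone.
- cartridge_0_center (a point): Cartridge (three or four are present): a rigid white ribbed block, square section 44 x 44 mm, 62 mm long, 0.14 kg; both ends alike. The point is its centre, its x axis runs along its length; it lies on the bench, centre 22 mm up. It slides easily (under 3 N) and stays where left; the bore is 278 mm deep, so up to four fit end to end.
- cartridge_1_center (a point): Cartridge (three or four are present): a rigid white ribbed block, square section 44 x 44 mm, 62 mm long, 0.14 kg; both ends alike. The point is its centre, its x axis runs along its length; it lies on the bench, centre 22 mm up. It slides easily (under 3 N) and stays where left; the bore is 278 mm deep, so up to four fit end to end.
- cartridge_2_center (a point): Cartridge (three or four are present): a rigid white ribbed block, square section 44 x 44 mm, 62 mm long, 0.14 kg; both ends alike. The point is its centre, its x axis runs along its length; it lies on the bench, centre 22 mm up. It slides easily (under 3 N) and stays where left; the bore is 278 mm deep, so up to four fit end to end.
- cartridge_3_center (a point): Cartridge (three or four are present): a rigid white ribbed block, square section 44 x 44 mm, 62 mm long, 0.14 kg; both ends alike. The point is its centre, its x axis runs along its length; it lies on the bench, centre 22 mm up. It slides easily (under 3 N) and stays where left; the bore is 278 mm deep, so up to four fit end to end.
- mallet: The same mallet; origin at the centre of the underside of its head as built, 24 mm from the head's centre; axes as the point's.
Things that resemble listed ones, but are neither listed nor needed, are in the scene too. What is shaped like the part that bears cartridge_1_center but pink or red is not meant.

How it is judged:
By the outcome, as a careful person would: the job done as asked, in the order asked, and still so for the second after the job is handed in, with the robot touching nothing.
Of cartridge_0, cartridge_1, cartridge_2, cartridge_3 only 3 to 4 are there at a start; the rules pass over those that are not, and their reading is None.
At some moment in a run one of cartridge_0, cartridge_1, cartridge_2, cartridge_3 may be knocked a few centimetres aside while the robot is not near it.
Once in a run the grip may slacken for a moment while it holds something.
It also fails if it takes over 210 s, if anything falls off the work surface, if the arm or the gripper's body presses on something with over 40 N, if the wrist force passes 120 N, or if a joint passes its speed limit or range.

### The arm

A 6-joint arm with a two-finger parallel gripper is mounted at the origin on a cart in front of the work surface, level with it; the furniture and walls round the work are solid. World frame = base frame: x ahead of the robot, y to its left, z up, the work surface at z = 0. Lengths are in m, angles in rad, forces in N, time in s.
With the tool pointing down it reaches from about 0.35 to 0.975 m from the base axis. Payload 4.9 kg.
Tool frame: the origin (TCP) lies on the mounting face of the last link; the fingertips stand 173 mm ahead of it and the grasp point (between the pads) lies 155 mm ahead of it; z points along the fingers, y is the direction in which the jaws open and shut (so a half turn about z gives the same grasp; the last joint's range is limited). The gripper opens to 85 mm and grips with 20 to 120 N. Pads are 22 mm wide; open, the fingers measure 114 mm over their backs; the gripper's body (76 mm by 85 mm) begins 54 mm behind the grasp point. The pads swing forward as they close: fully open they stand 13 mm farther back than shut.
Start: joints at [1.058, 0.053, 1.613, -0, 1.476, -0.119], TCP at [0.24, 0.577, 0.405] pointing down, gripper open.
Joint ranges: [-3.01, 3.01], [-1.01, 2.22], [0.06, 2.58], [-1.02, 4.17], [0.09, 2.62], [-3.14, 3.14]. Speed limits (rad/s): [2.57, 2.57, 3.14, 3.14, 3.14, 3.14].

### API

Orientations are given as a rotation vector (axis times angle).
In Python, from station import ctrl gives the robot as it stands. The module is installed in compiled form; this text tells all that it offers.
- The arm moves only by the tool jog_arm, never from a script. Its argument "steps" is a list of rows, each a list of 2 entries, a list of its own where there are three numbers: the shift along the tool's x, y, z in cm, then the turn, a rotation vector about the tool's x, y, z in degrees. In form: [[[tx, ty, tz], [rx, ry, rz]], ...]. A call has 1 to 8 rows; each row shifts and turns the pose as measured when the row begins, along the tool's axes as they then stand; what a row does not reach is not made up. A row lasts 1/10 s, in which the tool goes at most 50 mm and 8.59 degrees, less where a joint would pass 70% of its speed; a pose out of reach is approached as far as the arm can. A call is refused whole if a number of a shift passes 5 or a number of a turn 8.59, either way. A call with a gripper value outside its range is refused whole. "fingers" is the gripper command: -1 is shut, 1 is fully open, values between are in proportion, set as the call begins (left out, the last holds). The fingers move at their own pace and stop on an object; "grip_force" is the grip in N (left out, the last holds). Time passes only in rows, so rows that do not move let the fingers close. It gives the time, the measured TCP pose, the force and the opening at its end, in the units of the state.
- ctrl.get_obs(): the state, without advancing time (a new reading comes with each control period).
- ctrl.get_image(name): name is "scene" or "top" or "wrist"; returns the picture (384x512x3 uint8, red, green, blue); there is no depth.
- ctrl.camera_info(name): a dict with "K" (3x3 intrinsics, pixels), "dist_coeffs" ([k1, k2, p1, p2, k3] as OpenCV has them; the pictures are not rectified), "camera_from_world" (4x4, takes a point from world to camera coordinates). Camera axes: x right, y up, looking along -z (the intrinsics and any distortion apply to the point x, -y, -z); pixel columns grow to the right and rows downward; lengths in m; the calibration is good to about 2 mm. A picture is of the moment at which its call begins: read the wrist's pose just before it. camera_info takes no time and is no camera call; for the wrist camera it gives the pose at the moment of the call.
- ctrl.finish_job(): hands the job in, once; it reports no verdict.
The state is a dict: "t": time; "q": joint angles; "dq": joint speeds; "effort": joint torques, N m; "tool_pos": TCP position; "tool_rot": TCP orientation; "contact_force": force on the tool from outside, world axes, zero at the start; "wrist_torque": the same for the moment, N m; "opening": finger opening in m.
Only numpy, scipy, OpenCV 4.12 (cv2) and the standard library are available. Lean on these libraries where they do the work, as an engineer would, in place of code of your own. Each camera call takes 0.05 s, during which the arm holds its last target.

## Working session

There is one attempt and no reset: what is moved stays moved. The work goes in short steps, Python scripts to look and compute and a tool call to move; the robot and the scene stay as the last step left them, time stands still between calls to the robot, and variables do not carry over. Pictures are saved under pics/ and viewed, and the job is handed in when it is done.

Besides the shell and the picture viewer there is one more tool, called by a JSON object that holds its "api" and its "payload". jog_arm: Moves the arm, as the interface text tells. Its arguments: {"type":"object","properties":{"steps":{"type":"array","items":{"type":"array"}},"fingers":{"type":"number"},"grip_force":{"type":"number"}},"required":["steps"]}

```bash
mkdir -p pics; ls; cat > h.py <<'E'
import numpy as np, cv2
from station import ctrl
from scipy.spatial.transform import Rotation as R
def snap(name,fn):
    info=ctrl.camera_info(name); im=ctrl.get_image(name)
    cv2.imwrite('pics/'+fn+'.png',im[:,:,::-1]); np.savez('pics/'+fn+'.npz',K=info['K'],d=info['dist_coeffs'],T=info['camera_from_world'])
    return im
def ray(fn,px):
    z=np.load('pics/'+fn+'.npz'); p=cv2.undistortPoints(np.array(px,float).reshape(-1,1,2),z['K'],z['d']).reshape(-1,2)
    T=z['T']; Rm=T[:3,:3]; o=-Rm.T@T[:3,3]
    dc=np.c_[p[:,0],-p[:,1],-np.ones(len(p))]
    return o,dc@Rm
def onplane(fn,px,h):
    o,d=ray(fn,px); return o+d*((h-o[2])/d[:,2])[:,None]
def proj(fn,P):
    z=np.load('pics/'+fn+'.npz');T=z['T'];c=np.array(P,float).reshape(-1,3)@T[:3,:3].T+T[:3,3]
    c=c*[1,-1,-1]
    return cv2.projectPoints(c,np.zeros(3),np.zeros(3),z['K'],z['d'])[0].reshape(-1,2)
E
python3 - <<'E'
from h import *
for n in ['scene','top','wrist']: snap(n,n+'0')
o=ctrl.get_obs(); print(o)
for n in ['scene','top','wrist']:
    i=ctrl.camera_info(n);T=i['camera_from_world'];print(n,i['K'],i['dist_coeffs'],-T[:3,:3].T@T[:3,3])
E
```

```text
pics
{'t': 0.15, 'q': array([ 1.05800167e+00,  5.32358695e-02,  1.61399865e+00,  1.53909936e-05,
        1.47600681e+00, -1.19001214e-01]), 'dq': array([ 2.05639435e-03, -1.97037455e-03, -4.52231278e-03, -1.49566278e-03,
        8.26808202e-04, -8.60728627e-05]), 'effort': array([ 3.20986346e-04, -3.94240737e+01, -3.70721769e+01, -1.31161178e-04,
        4.69810082e-03, -1.85653801e-05]), 'tool_pos': array([0.23970258, 0.57697637, 0.40371422]), 'tool_rot': array([-6.14479247e-01, -3.08037404e+00,  2.45369448e-03]), 'contact_force': array([-0.36749415,  0.47823455, -0.65527817]), 'wrist_torque': array([ 0.01771889, -0.00884573, -0.06032622]), 'opening': 0.08525256381602131}
scene [[480.23608641   0.         254.12891121]
 [  0.         480.23608641 187.54386681]
 [  0.           0.           1.        ]] [0.03922359 0.         0.         0.         0.        ] [-0.15178599 -0.68255917  0.79129723]
top [[404.74285191   0.         254.23043364]
 [  0.         404.74285191 189.24097244]
 [  0.           0.           1.        ]] [-0.05123524  0.          0.          0.          0.        ] [ 0.49510281 -0.08546468  1.0093863 ]
wrist [[310.5078656    0.         250.87852066]
 [  0.         310.5078656  186.96673234]
 [  0.           0.           1.        ]] [-0.07356629  0.          0.          0.          0.        ] [0.17159917 0.6058362  0.37273851]
```

View pics/top0.png

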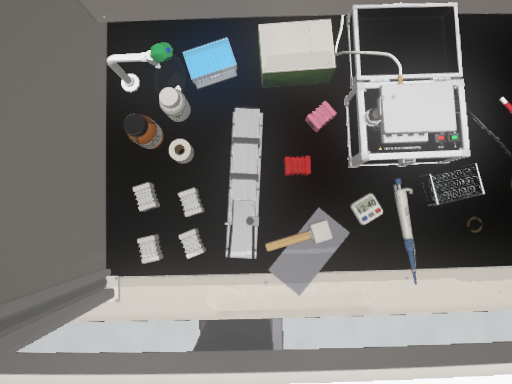

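View pics/scene0.png

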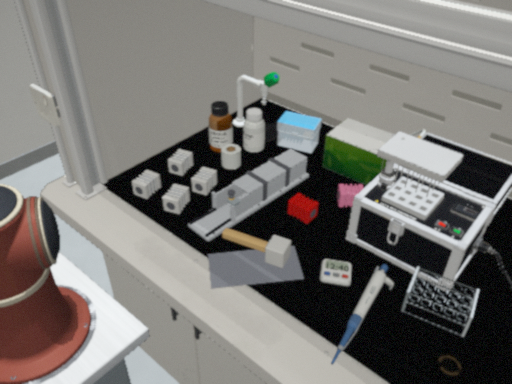

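View pics/wrist0.png

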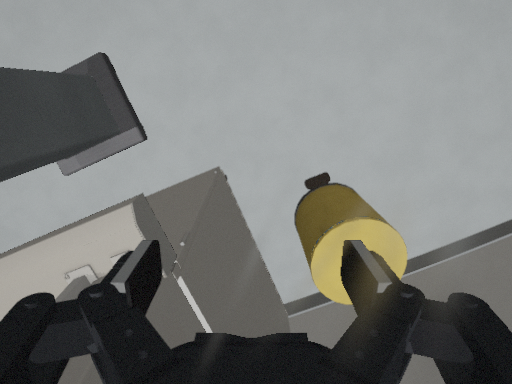

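```bash
python3 - <<'E'
import cv2
a=cv2.imread('pics/top0.png')
cv2.imwrite('pics/c1.png',cv2.resize(a[170:270,120:270],None,fx=5,fy=5,interpolation=cv2.INTER_CUBIC))
cv2.imwrite('pics/c2.png',cv2.resize(a[190:300,250:400],None,fx=5,fy=5,interpolation=cv2.INTER_CUBIC))
E
```

```text
(no output)
```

View pics/c1.png

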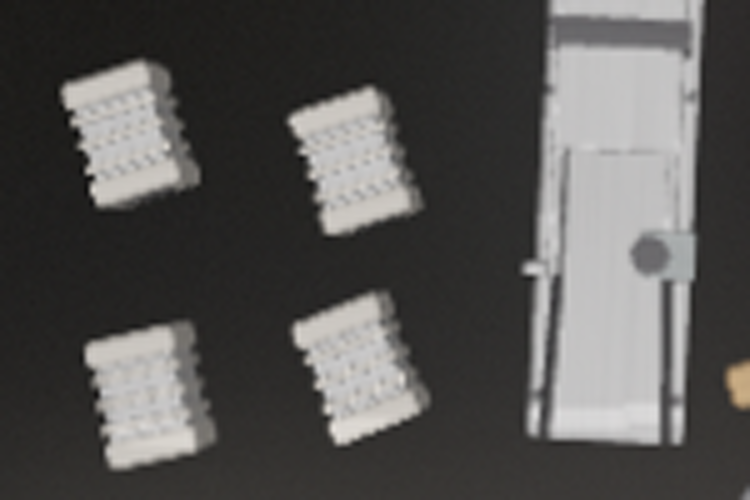

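View pics/c2.png

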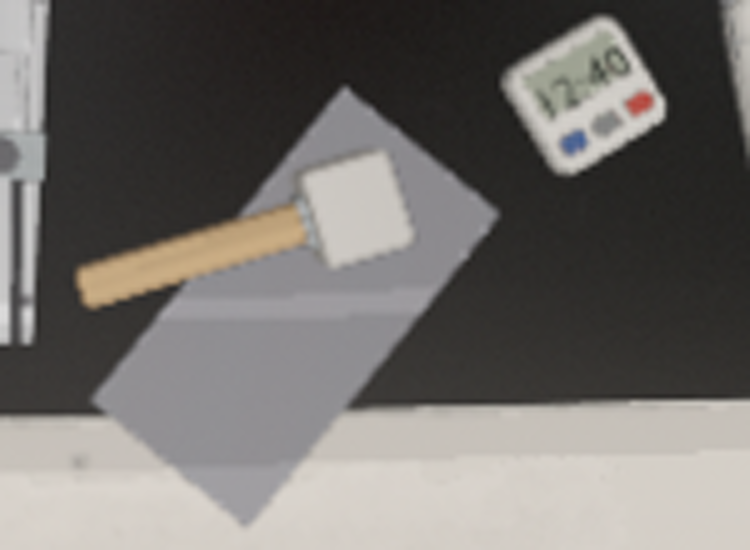

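```bash
python3 - <<'E'
from h import *
a=cv2.imread('pics/top0.png').astype(int); g=a.min(2)
hsv=cv2.cvtColor(a.astype('uint8'),cv2.COLOR_BGR2HSV)
print(g[195:200,130:165])
U=cv2.resize(cv2.imread('pics/top0.png'),None,fx=4,fy=4,interpolation=cv2.INTER_CUBIC).min(2)
for (u,v) in [(145,197),(190,202),(150,249),(191,244),(320,233)]:
  for th in (140,155):
    x0,y0=(u-20)*4,(v-20)*4
    m=(U[y0:y0+160,x0:x0+160]>th).astype('uint8')
    m=cv2.morphologyEx(m,cv2.MORPH_CLOSE,np.ones((13,13)))
    cs,_=cv2.findContours(m,0,2); c=max(cs,key=cv2.contourArea)
    r=cv2.boxPoints(cv2.minAreaRect(c))
    px=(r+[x0,y0]+.5)/4-.5
    P=onplane('top0',px,0.044 if u<300 else 0.051)
    e1,e2=P[1]-P[0],P[2]-P[1]; 
    l1,l2=np.linalg.norm(e1),np.linalg.norm(e2)
    e=e1 if l1>l2 else e2
    print(u,v,th,P.mean(0).round(4),l1.round(4),l2.round(4),'ang',np.degrees(np.arctan2(e[1],e[0])).round(1))
def P(l,h): return onplane('top0',l,h).round(4)
c=lambda x,y:(120+(x+.5)/5-.5,170+(y+.5)/5-.5)
print('tube far?')
print('track end floor',P([c(552,437),c(660,440)],0.012))
print('pin',P([c(650,255)],.09), 'ear corners right',P([c(695,234),c(695,281)],.069))
print('roof edge corners z.061',P([c(568,150),c(672,152)],.061))
print('tube wall outer top',P([c(703,0),c(550,0)],.061))
E
```

```text
[[ 28  28  30  29  74  94 168 189 191 191 194 195 185 189 190 168 184 186
  187 193 187 174 115 110 107 107  78  34  32  31  32  30  30  31  31]
 [ 26  28  29  29  29  30 157 187 191 187 190 193 169 186 183 186 192 185
  175 193 193 194 128 105 104 104  38  30  32  31  31  30  30  31  30]
 [ 27  27  28  27  27  27  97 177 189 179 187 182 183 198 179 170 191 195
  195 195 194 194 158 115 104 104  54  31  33  32  32  31  31  31  30]
 [ 29  28  27  28  28  59 139 179 181 182 195 179 165 190 192 192 193 196
  195 192 192 191 179 166 106 104  81  66  31  33  28  30  32  32  32]
 [ 27  27  29  28  29  82 161 188 176 161 186 193 194 194 194 192 188 193
  193 184 191 186 185 197 105 106 107  98  39  32  32  31  32  32  30]]
145 197 140 [0.5494 0.1871 0.044 ] 0.0435 0.0612 ang -163.5
145 197 155 [0.5494 0.1874 0.044 ] 0.0427 0.06 ang -163.3
190 202 140 [0.5336 0.0762 0.044 ] 0.0434 0.0613 ang -162.6
190 202 155 [0.5336 0.0763 0.044 ] 0.0427 0.0602 ang -162.4
150 249 140 [0.4236 0.1786 0.044 ] 0.044 0.0614 ang -167.9
150 249 155 [0.4235 0.1788 0.044 ] 0.0432 0.0602 ang -167.7
191 244 140 [0.4345 0.0756 0.044 ] 0.0436 0.0615 ang -159.4
191 244 155 [0.4343 0.0757 0.044 ] 0.0426 0.0606 ang -159.5
320 233 140 [ 0.4499 -0.2302  0.051 ] 0.0941 0.0858 ang -91.4
320 233 155 [ 0.4552 -0.232   0.051 ] 0.0491 0.0469 ang -74.4
tube far?
track end floor [[ 0.3975 -0.0153  0.012 ]
 [ 0.3949 -0.0681  0.012 ]]
pin [[ 0.4861 -0.0669  0.09  ]] ear corners right [[ 0.4951 -0.0876  0.069 ]
 [ 0.4734 -0.0871  0.069 ]]
roof edge corners z.061 [[ 0.5358 -0.029   0.061 ]
 [ 0.5337 -0.0778  0.061 ]]
tube wall outer top [[ 0.605  -0.0941  0.061 ]
 [ 0.6068 -0.022   0.061 ]]
```

```bash
python3 - <<'E'
import cv2
a=cv2.imread('pics/top0.png')
cv2.imwrite('pics/c3.png',cv2.resize(a[100:190,215:275],None,fx=6,fy=6,interpolation=cv2.INTER_CUBIC))
cv2.imwrite('pics/c4.png',cv2.resize(a[190:265,215:275],None,fx=7,fy=7,interpolation=cv2.INTER_CUBIC))
E
```

```text
(no output)
```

View pics/c3.png

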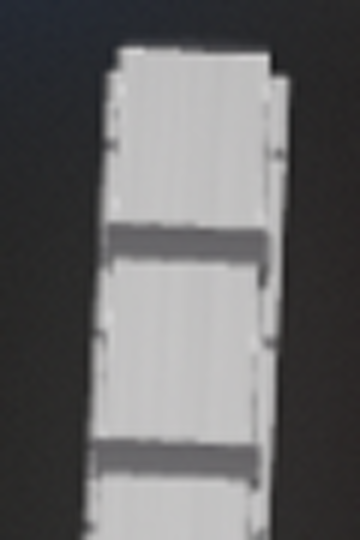

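View pics/c4.png

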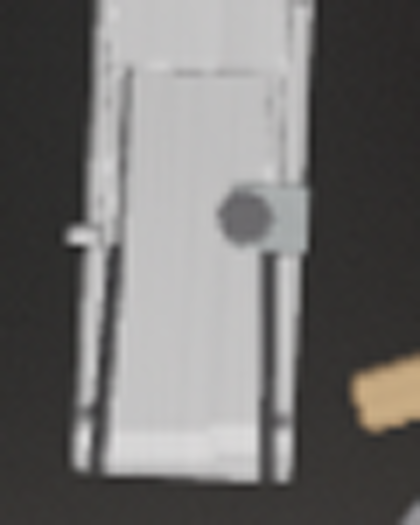

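```bash
python3 - <<'E'
from h import *
c=lambda x,y:(215+(x+.5)/6-.5,100+(y+.5)/6-.5)
d=lambda x,y:(215+(x+.5)/7-.5,190+(y+.5)/7-.5)
def P(l,h): return onplane('top0',l,h).round(4)
A=P([c(120,48),c(105,225),c(92,440),c(270,52),c(266,225),c(258,440)],.066);print(A)
def an(p,q): v=p-q; return np.degrees(np.arctan2(v[1],v[0]))
print(an(A[0],A[2]),an(A[3],A[5]))
print('cut edge',P([d(133,70),d(275,72)],.061), 'pin',P([d(247,217)],.09),'ear',P([d(309,185),d(308,253)],.069))
B=P([d(76,470),d(293,482),d(98,472),d(262,480)],.012);print('base',B)
B=P([d(76,470),d(293,482),d(98,472),d(262,480)],.018);print('base',B)
print('rails',P([d(98,472),d(118,245),d(262,480),d(268,255)],.018))
print('rails bottom side outer',P([d(76,470),d(105,5),d(293,482),d(312,5)],.012))
E
```

```text
[[ 0.7541 -0.037   0.066 ]
 [ 0.6832 -0.0297  0.066 ]
 [ 0.5984 -0.0229  0.066 ]
 [ 0.7509 -0.0963  0.066 ]
 [ 0.6816 -0.093   0.066 ]
 [ 0.5967 -0.0877  0.066 ]]
-5.174520715515456 -3.1921774609947824
cut edge [[ 0.5359 -0.0299  0.061 ]
 [ 0.534  -0.0775  0.061 ]] pin [[ 0.4861 -0.0675  0.09  ]] ear [[ 0.496  -0.0879  0.069 ]
 [ 0.4736 -0.087   0.069 ]]
base [[ 0.3985 -0.0041  0.012 ]
 [ 0.3926 -0.0799  0.012 ]
 [ 0.3976 -0.0118  0.012 ]
 [ 0.3935 -0.0691  0.012 ]]
base [[ 0.3991 -0.0046  0.018 ]
 [ 0.3932 -0.0799  0.018 ]
 [ 0.3982 -0.0122  0.018 ]
 [ 0.3942 -0.0692  0.018 ]]
rails [[ 0.3982 -0.0122  0.018 ]
 [ 0.4767 -0.0209  0.018 ]
 [ 0.3942 -0.0692  0.018 ]
 [ 0.472  -0.0731  0.018 ]]
rails bottom side outer [[ 0.3985 -0.0041  0.012 ]
 [ 0.5612 -0.0176  0.012 ]
 [ 0.3926 -0.0799  0.012 ]
 [ 0.5594 -0.0907  0.012 ]]
```

```bash
cat >> h.py <<'E'
def state():
    o=ctrl.get_obs(); Rm=R.from_rotvec(o['tool_rot']).as_matrix()
    return o,Rm
def go(x,y,z,yaw=None):
    """yaw: world heading of tool x axis (deg), tool down"""
    o,Rm=state(); p=o['tool_pos']
    cy=np.degrees(np.arctan2(Rm[1,0],Rm[0,0]))
    if yaw is None: yaw=cy
    d=np.array([x,y,z])-p
    tx=np.array([np.cos(np.radians(yaw)),np.sin(np.radians(yaw)),0]); tz=np.array([0,0,-1.]);ty=np.cross(tz,tx)
    Rt=np.c_[tx,ty,tz]
    dr=np.degrees(R.from_matrix(Rm.T@Rt).as_rotvec())
    print('t',round(o['t'],2),'pos',p.round(4),'yaw',cy.round(2),'tilt',np.degrees(np.arccos(-Rm[2,2])).round(2),'open',round(o['opening'],4),'F',np.round(o['contact_force'],1))
    print(' in cur axes cm',(Rm.T@d*100).round(2),'turn',dr.round(2),'| in final axes cm',(Rt.T@d*100).round(2))
E
python3 - <<'E'
from h import *
import math
# grasp 18 mm behind centre
for n,x,y,a in [('A',.5494,.1871,16.5),('B',.5336,.0762,17.5),('C',.4236,.1787,12.2),('D',.4344,.0756,20.5)]:
    r=math.radians(a); print(n,x-.018*math.cos(r),y-.018*math.sin(r))
go(.416,.0693,.30,20.5)
go(.416,.0693,.30,20.5-180)
E
```

```text
A 0.5321412447723726 0.18198772379532938
B 0.5164330948865319 0.07078729560892309
C 0.40600651390285025 0.174896153663803
D 0.41753990059352886 0.06929626713732959
t 0.15 pos [0.2397 0.577  0.4037] yaw 157.44 tilt 0.09 open 0.0853 F [-0.4  0.5 -0.7]
 in cur axes cm [-35.76 -40.1   10.43] turn [-6.0000e-02  1.1000e-01  1.3694e+02] | in final axes cm [-1.27 53.73 10.37]
t 0.15 pos [0.2397 0.577  0.4037] yaw 157.44 tilt 0.09 open 0.0853 F [-0.4  0.5 -0.7]
 in cur axes cm [-35.76 -40.1   10.43] turn [ -0.08  -0.05 -43.06] | in final axes cm [  1.27 -53.73  10.37]
```

```bash
python3 - <<'E'
from h import *
print(onplane('top0',[(113,280),(107,270),(118,298),(107,20)],0.0).round(3))
print(onplane('scene0',[(92,195),(66,180),(105,185)],0.0).round(3))
a=cv2.imread('pics/top0.png')
cv2.imwrite('pics/c5.png',cv2.resize(a[180:384,0:270],None,fx=2.9,fy=2.9,interpolation=cv2.INTER_CUBIC))
go(.27,.25,.37)
E
```

```text
[[0.345 0.279 0.   ]
 [0.37  0.294 0.   ]
 [0.3   0.267 0.   ]
 [1.018 0.297 0.   ]]
[[ 0.314  0.269  0.   ]
 [ 0.306  0.375 -0.   ]
 [ 0.362  0.279  0.   ]]
t 0.15 pos [0.2397 0.577  0.4037] yaw 157.44 tilt 0.09 open 0.0853 F [-0.4  0.5 -0.7]
 in cur axes cm [-15.34 -29.03   3.42] turn [-0.09 -0.01  0.  ] | in final axes cm [-15.34 -29.03   3.37]
```

View pics/c5.png

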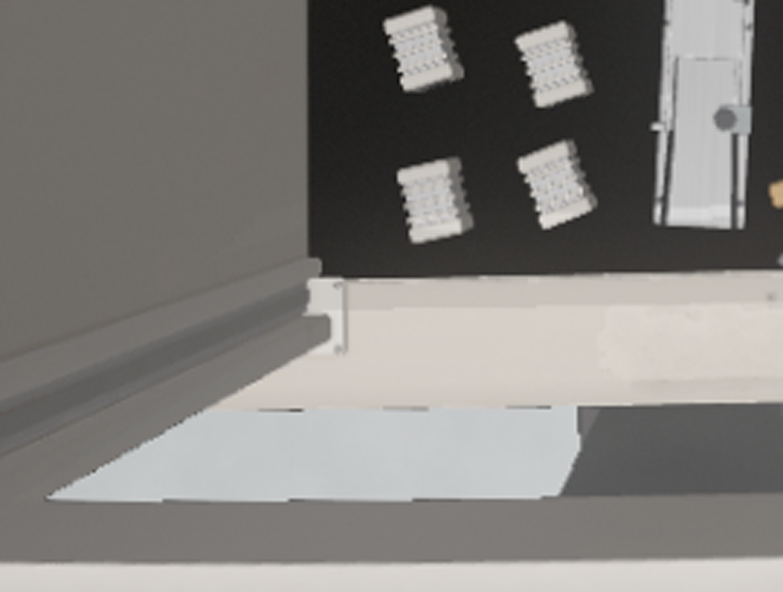

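```bash
python3 - <<'E'
from h import *
go(.13,.36,.40)
E
```

```text
t 0.15 pos [0.2397 0.577  0.4037] yaw 157.44 tilt 0.09 open 0.0853 F [-0.4  0.5 -0.7]
 in cur axes cm [  1.81 -24.25   0.41] turn [-0.09 -0.01  0.  ] | in final axes cm [  1.81 -24.25   0.37]
```

{"api": "jog_arm", "payload": {"steps": [[[0.3, -3, 0], [0, 0, 0]], [[0.3, -4, 0], [0, 0, 0]], [[0.3, -4, 0], [0, 0, 0]], [[0.3, -4, 0], [0, 0, 0]], [[0.3, -4, 0], [0, 0, 0]], [[0.3, -4, 0], [0, 0, 0]], [[0, -2, 0], [0, 0, 0]], [[0, 0, 0], [0, 0, 0]]], "fingers": -1}}

```text
t: 0.95
tool_pos: [0.1232, 0.3453, 0.3993]
tool_rot: [-0.614, -3.079, 0.011]
contact_force: [-0.1, 0.4, -0.4]
opening: -0.0003
```

```bash
python3 - <<'E'
from h import *
o,_=state();print(o['q'].round(3))
go(.12,.29,.40)
snap('wrist','w1'); snap('scene','s1')
E
```

```text
[ 1.024 -0.635  2.173 -0.     1.611 -0.153]
t 0.95 pos [0.1232 0.3453 0.3993] yaw 157.44 tilt 0.42 open -0.0003 F [-0.1  0.4 -0.4]
 in cur axes cm [-1.83 -5.23 -0.03] turn [-0.42 -0.04  0.  ] | in final axes cm [-1.83 -5.23 -0.07]
```

View pics/s1.png

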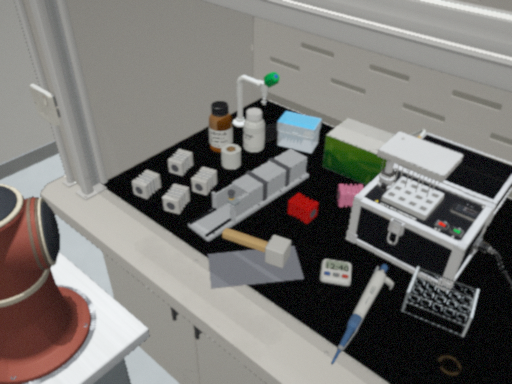

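{"api": "jog_arm", "payload": {"steps": [[[0, -1.5, 0.7], [0, 0, 0]], [[0, -1.5, 0.7], [0, 0, 0]], [[0, -1.5, 0.7], [0, 0, 0]], [[0, -1.5, 0.7], [0, 0, 0]], [[0, 0, 0], [0, 0, 0]]]}}

```text
t: 1.55
tool_pos: [0.1027, 0.2937, 0.3721]
tool_rot: [-0.614, -3.077, 0.014]
contact_force: [0.3, 0.2, 0.0]
opening: -0.0
```

```bash
python3 - <<'E'
from h import *
o,_=state();print(o['q'].round(3), np.hypot(*o['tool_pos'][:2]))
go(.3,.06,.35,-159.5)
E
```

```text
[ 0.994 -0.821  2.318 -0.     1.654 -0.183] 0.3111408629970735
t 1.55 pos [0.1027 0.2937 0.3721] yaw 157.43 tilt 0.54 open -0.0 F [0.3 0.2 0. ]
 in cur axes cm [-27.2  -13.99   2.3 ] turn [ -0.47  -0.29 -43.07] | in final axes cm [-10.3  -28.8    2.21]
```

{"api": "jog_arm", "payload": {"steps": [[[-4, -0.3, 0], [0, 0, 7.5]], [[-4, -0.3, 0], [0, 0, 7.5]], [[-4, -0.3, 0], [0, 0, 7.5]], [[-4, -0.3, 0], [0, 0, 7.5]], [[0, 0, 0], [0, 0, 0]]]}}

```text
t: 2.05
tool_pos: [0.2341, 0.1963, 0.3755]
tool_rot: [1.408, 2.808, -0.009]
contact_force: [0.5, -0.2, -0.2]
opening: 0.0002
```

```bash
python3 - <<'E'
from h import *
o,_=state();print(o['q'].round(3), np.hypot(*o['tool_pos'][:2]))
go(.3,.06,.35,-159.5)
E
```

```text
[ 0.454 -0.846  2.325 -0.003  1.667 -0.188] 0.3054994573565012
t 2.05 pos [0.2341 0.1963 0.3755] yaw 126.74 tilt 0.32 open 0.0002 F [ 0.5 -0.2 -0.2]
 in cur axes cm [-14.86  -2.86   2.6 ] turn [-3.300e-01 -5.000e-02 -7.376e+01] | in final axes cm [ -1.4  -15.08   2.55]
```

{"api": "jog_arm", "payload": {"steps": [[[-4, -0.3, 0], [0, 0, 7.5]], [[-4, -0.3, 0], [0, 0, 7.5]], [[-4, -0.3, 0], [0, 0, 7.5]], [[0, 0, 0], [0, 0, 8.5]], [[0, 0, 0], [0, 0, 8.5]], [[0, 0, 0], [0, 0, 8.5]], [[0, 0, 0], [0, 0, 8.5]], [[0, 0, 0], [0, 0, 8.5]]], "fingers": 0.6, "grip_force": 60}}

```text
t: 2.85
tool_pos: [0.2932, 0.0878, 0.3809]
tool_rot: [-2.702, -1.603, 0.001]
contact_force: [0.9, -0.1, 0.3]
opening: 0.0682
```

```bash
python3 - <<'E'
from h import *
o,_=state();print(o['q'].round(3), np.hypot(*o['tool_pos'][:2]))
go(.4175,.0693,.28,20.5)
E
```

```text
[ 0.046 -0.847  2.316 -0.     1.673  0.546] 0.3060617115296289
t 2.85 pos [0.2932 0.0878 0.3809] yaw 61.35 tilt 0.03 open 0.0682 F [ 0.9 -0.1  0.3]
 in cur axes cm [ 4.34 11.8  10.08] turn [-1.000e-02  3.000e-02  4.085e+01] | in final axes cm [11.    6.08 10.09]
```

{"api": "jog_arm", "payload": {"steps": [[[0, 0, 0], [0, 0, 8.2]], [[0, 0, 0], [0, 0, 8.2]], [[0, 0, 0], [0, 0, 8.2]], [[0, 0, 0], [0, 0, 8.2]], [[0, 0, 0], [0, 0, 8]], [[3.6, 2, 2.5], [0, 0, 0]], [[3.6, 2, 2.5], [0, 0, 0]], [[3.6, 2, 2.5], [0, 0, 0]]]}}

```text
t: 3.65
tool_pos: [0.425, 0.076, 0.3187]
tool_rot: [-3.093, -0.544, -0.043]
contact_force: [0.7, -0.4, 0.7]
opening: 0.0684
```

```bash
python3 - <<'E'
from h import *
snap('wrist','w2')
go(.4175,.0693,.192,20.5)
E
```

```text
t 3.7 pos [0.4287 0.075  0.3097] yaw 19.84 tilt 0.77 open 0.0681 F [-4.9 -1.9 -5.6]
 in cur axes cm [-1.4   0.15 11.75] turn [ 0.   -0.77 -0.66] | in final axes cm [-1.25  0.14 11.77]
```

View pics/w2.png

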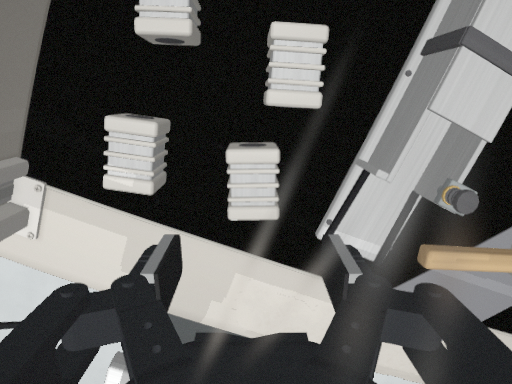

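```bash
python3 - <<'E'
from h import *
P=onplane('w2',[(226,145),(279,145),(279,219),(229,219)],.044);print(P.round(4),P.mean(0))
print(onplane('w2',[(461,202)],.09))
m=np.array([.476,-.0477,0]);a=np.radians(-4.3);X=np.array([np.cos(a),np.sin(a),0]);Y=np.array([-np.sin(a),np.cos(a),0])
pts=[m+X*x+Y*y+[0,0,z] for x,y,z in [(0,24.5e-3,.061),(0,-24.5e-3,.061),(0,29.5e-3,.061),(0,0.0245,.012),(-.081,.0,.012),(.012,-.019,.09),(.06,.0245,.061)]]
print(proj('w2',pts).round(1)); print(proj('top0',pts).round(1))
im=cv2.imread('pics/w2.png')
for p in proj('w2',pts): cv2.circle(im,tuple(int(v) for v in p),2,(0,0,255),-1)
im2=cv2.imread('pics/top0.png')
for p in proj('top0',pts): im2[int(round(p[1])),int(round(p[0]))]=(0,0,255)
cv2.imwrite('pics/c6.png',np.hstack([cv2.resize(im[60:300,300:],(500,560)),cv2.resize(im2[190:265,225:265],(299,560),interpolation=0)]))
E
```

```text
[[0.458  0.1084 0.044 ]
 [0.4723 0.069  0.044 ]
 [0.414  0.0462 0.044 ]
 [0.3997 0.086  0.044 ]] [0.4359964  0.07739397 0.044     ]
[[ 0.48397395 -0.06011548  0.09      ]]
[[394.2 182.4]
 [444.4 206.6]
 [388.8 179.8]
 [370.7 169.2]
 [351.1 251.8]
 [471.2 202.1]
 [434.2 110.7]]
[[231.3 224.4]
 [252.2 225.5]
 [229.1 224.3]
 [232.6 224. ]
 [240.8 257.7]
 [249.9 220.4]
 [232.7 198.8]]
```

View pics/c6.png

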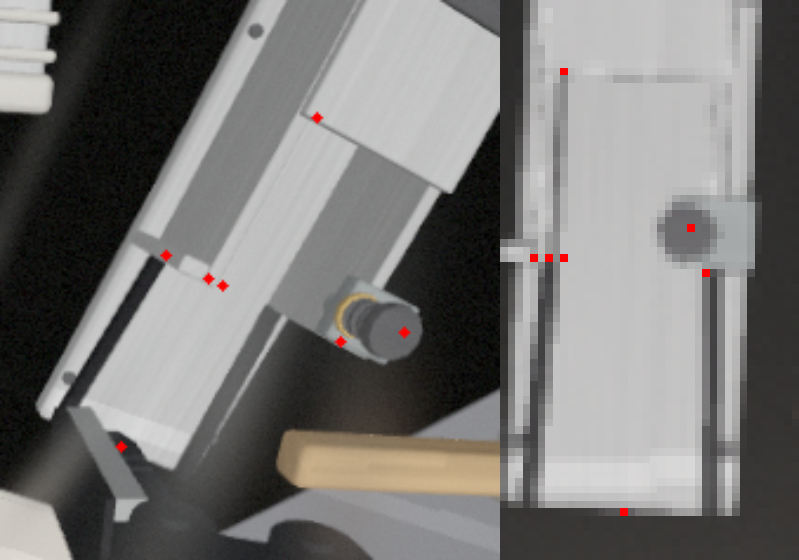

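{"api": "jog_arm", "payload": {"steps": [[[-1.2, 0.1, 4], [0, 0, 0]], [[0, 0, 4], [0, -0.7, 0]], [[0, 0, 0], [0, 0, 0]]]}}

```text
t: 4.0
tool_pos: [0.4236, 0.0729, 0.2225]
tool_rot: [-3.09, -0.549, 0.015]
contact_force: [-1.1, 0.4, 0.4]
opening: 0.0683
```

```bash
python3 - <<'E'
from h import *
go(.418,.07,.191,20.5)
E
```

```text
t 4.0 pos [0.4236 0.0729 0.2225] yaw 20.13 tilt 0.59 open 0.0683 F [-1.1  0.4  0.4]
 in cur axes cm [-0.59  0.09  3.16] turn [-0.29  0.52 -0.37] | in final axes cm [-0.62  0.07  3.15]
```

{"api": "jog_arm", "payload": {"steps": [[[-0.6, 0.1, 1.2], [-0.3, 0.5, -0.4]], [[0, 0, 1], [0, 0, 0]], [[0, 0, 0.9], [0, 0, 0]], [[0, 0, 0], [0, 0, 0]]]}}

```text
t: 4.4
tool_pos: [0.4223, 0.0725, 0.1948]
tool_rot: [3.09, 0.568, 0.009]
contact_force: [0.1, 0.1, -0.9]
opening: 0.0683
```

```bash
python3 - <<'E'
from h import *
go(.418,.07,.191,20.5)
snap('wrist','w3')
E
```

```text
t 4.4 pos [0.4223 0.0725 0.1948] yaw 20.82 tilt 0.34 open 0.0683 F [ 0.1  0.1 -0.9]
 in cur axes cm [-0.49  0.08  0.38] turn [ 0.07 -0.33  0.32] | in final axes cm [-0.49  0.08  0.38]
```

View pics/w3.png

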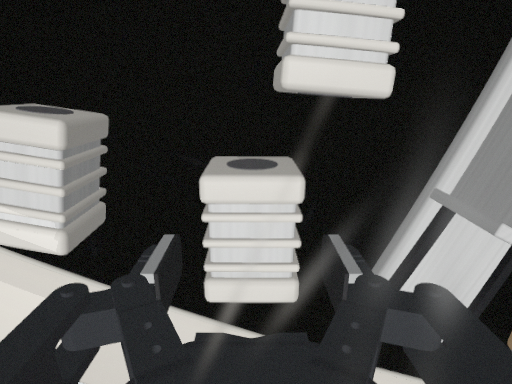

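{"api": "jog_arm", "payload": {"steps": [[[-0.5, 0, 0.4], [0, -0.3, 0]], [[-0.3, 0, 0.2], [0, 0, 0]], [[0, 0, 0], [0, 0, 0]]]}}

```text
t: 4.75
tool_pos: [0.4163, 0.0696, 0.192]
tool_rot: [3.087, 0.567, 0.012]
contact_force: [-0.0, -0.6, -0.2]
opening: 0.0681
```

{"api": "jog_arm", "payload": {"steps": [[[0, 0, 0], [0, 0, 0]], [[0, 0, 0], [0, 0, 0]], [[0, 0, 0], [0, 0, 0]], [[0, 0, 0], [0, 0, 0]], [[0, 0, 0], [0, 0, 0]]], "fingers": -1, "grip_force": 60}}

```text
t: 5.25
tool_pos: [0.4164, 0.0694, 0.1929]
tool_rot: [3.087, 0.567, 0.013]
contact_force: [0.1, -0.5, -0.5]
opening: 0.0431
```

```bash
python3 - <<'E'
from h import *
go(.418,.07,.191,20.5)
E
```

```text
t 5.25 pos [0.4164 0.0694 0.1929] yaw 20.8 tilt 0.51 open 0.0431 F [ 0.1 -0.5 -0.5]
 in cur axes cm [ 0.17 -0.    0.19] turn [ 0.23 -0.45  0.3 ] | in final axes cm [ 0.17 -0.    0.19]
```

{"api": "jog_arm", "payload": {"steps": [[[0, 0, -2.5], [0, 0, 0]], [[0, 0, -2.5], [0, 0, 0]], [[0, 2.5, 0], [0, 0, 8.4]], [[0, 3, 0], [0, 0, 8.4]], [[0, 3, 0], [0, 0, 8.4]], [[0, 2, 0], [0, 0, 0]], [[0, 0, 0], [0, 0, 0]], [[0, 0, 0], [0, 0, 0]]]}}

```text
t: 6.05
tool_pos: [0.4276, -0.017, 0.2396]
tool_rot: [-3.05, 0.127, 0.019]
contact_force: [1.1, -1.5, -2.6]
opening: 0.0433
```

```bash
python3 - <<'E'
from h import *
go(.4117,-.0429,.24,-4.3)
snap('wrist','w4')
E
```

```text
t 6.05 pos [ 0.4276 -0.017   0.2396] yaw -4.73 tilt 5.14 open 0.0433 F [ 1.1 -1.5 -2.6]
 in cur axes cm [-1.37  2.7  -0.26] turn [-5.06  0.9  -0.47] | in final axes cm [-1.39  2.71 -0.04]
```

View pics/w4.png

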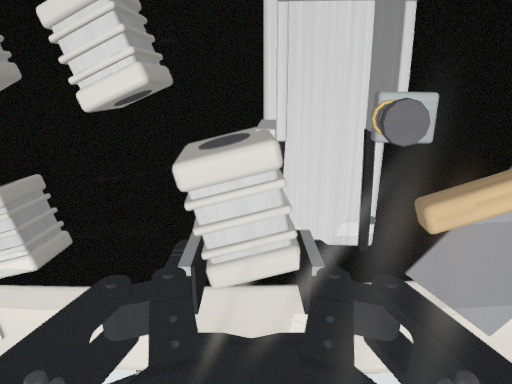

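{"api": "jog_arm", "payload": {"steps": [[[-0.4, 0.8, 0], [-2.5, 0.5, 0]], [[-0.4, 0.8, 0], [-2.5, 0.4, 0]], [[-0.4, 0.8, 0], [0, 0, 0]], [[0, 0, 0], [0, 0, 0]], [[0, 0, 0], [0, 0, 0]]]}}

```text
t: 6.6
tool_pos: [0.4171, -0.02, 0.2387]
tool_rot: [-3.049, 0.105, -0.033]
contact_force: [0.4, 0.0, -2.0]
opening: 0.0429
```

```bash
python3 - <<'E'
from h import *
go(.4117,-.0429,.24,-4.3)
o,_=state();print(o['dq'].round(3),o['wrist_torque'].round(2))
snap('wrist','w5')
E
```

```text
t 6.6 pos [ 0.4171 -0.02    0.2387] yaw -4.01 tilt 5.34 open 0.0429 F [ 0.4  0.  -2. ]
 in cur axes cm [-0.37  2.3  -0.35] turn [-5.24 -1.03  0.34] | in final axes cm [-0.36  2.32 -0.13]
[ 0.008 -0.004  0.005  0.011  0.008 -0.006] [-0.09  0.09  0.02]
```

View pics/w5.png

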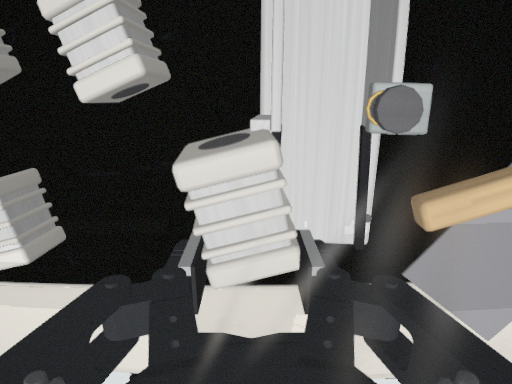

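```bash
python3 - <<'E'
from h import *
o,_=state();print(o['q'].round(3),o['effort'].round(1))
snap('scene','s5')
E
```

```text
[-0.251 -0.312  2.234  0.099  1.22   1.355] [  0.  -20.7 -34.5   0.3  -0.1   0. ]
```

View pics/s5.png

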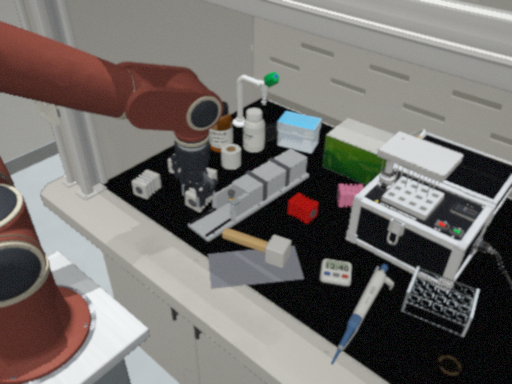

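{"api": "jog_arm", "payload": {"steps": [[[0, 0, 0], [-5, 0, 0]], [[0, 0, 0], [0, 0, 0]]]}}

```text
t: 6.9
tool_pos: [0.4174, -0.0126, 0.2386]
tool_rot: [-3.096, 0.106, -0.029]
contact_force: [-0.2, -2.0, -2.3]
opening: 0.0427
```

```bash
python3 - <<'E'
from h import *
go(.4117,-.0429,.24,-4.3)
o,_=state();print(o['q'].round(3))
E
```

```text
t 6.9 pos [ 0.4174 -0.0126  0.2386] yaw -3.94 tilt 2.73 open 0.0427 F [-0.2 -2.  -2.3]
 in cur axes cm [-0.36  3.05 -0.29] turn [-2.54 -0.99  0.38] | in final axes cm [-0.34  3.06 -0.14]
[-0.221 -0.313  2.234  0.05   1.21   1.401]
```

```bash
python3 - <<'E'
from h import *
im=snap('wrist','w6')[:,:,::-1]
cv2.imwrite('pics/c7.png',cv2.resize(im[110:310,150:350],(800,800))[:600] if 0 else cv2.resize(im[120:310,150:350],(632,600),interpolation=cv2.INTER_CUBIC))
E
```

```text
(no output)
```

View pics/c7.png

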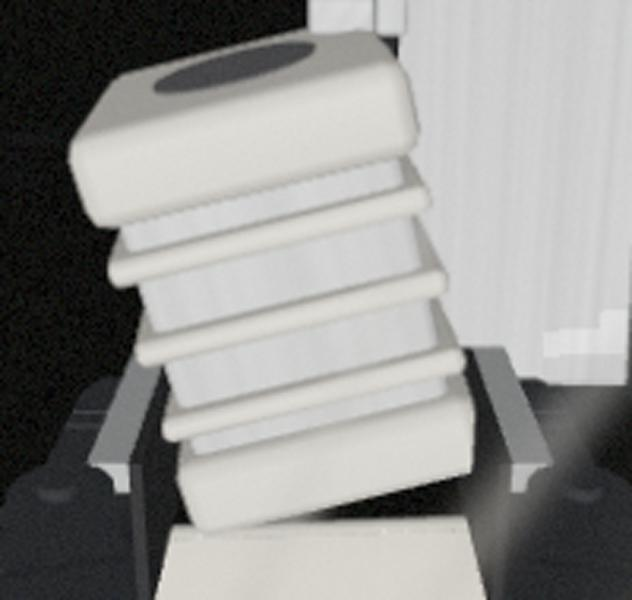

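```bash
python3 - <<'E'
from h import *
im=cv2.imread('pics/s5.png')
cv2.imwrite('pics/c8.png',cv2.resize(im[110:240,120:270],(690,600),interpolation=cv2.INTER_CUBIC))
E
```

```text
(no output)
```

View pics/c8.png

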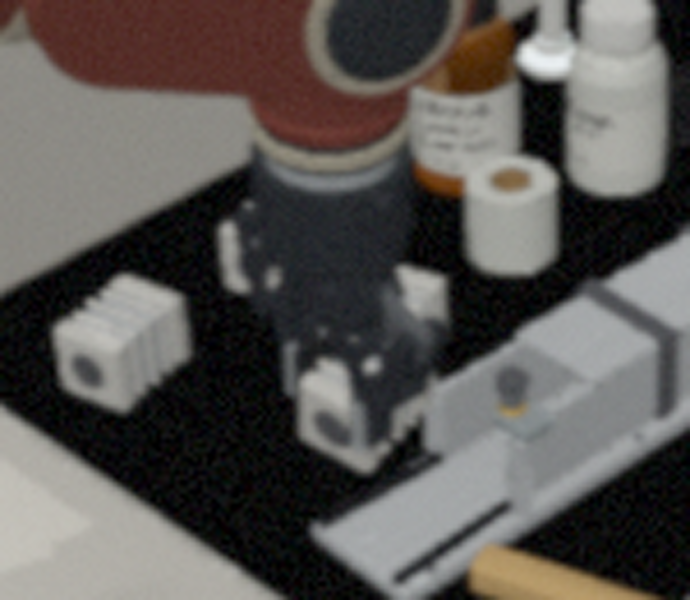

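{"api": "jog_arm", "payload": {"steps": [[[0, -1, -2], [0, 0, 0]], [[0, -1, -2], [-2.5, -1, 0]], [[0, 0, -1.5], [0, 0, 0]], [[0, 0, 0], [0, 0, 0]]]}}

```text
t: 7.35
tool_pos: [0.4176, 0.0044, 0.2947]
tool_rot: [3.135, -0.113, -0.008]
contact_force: [-0.1, 0.2, -1.7]
opening: 0.043
```

```bash
python3 - <<'E'
from h import *
go(.4,-.0429,.28,-4.3)
im=snap('wrist','w7')[:,:,::-1]
cv2.imwrite('pics/c7.png',cv2.resize(im[120:310,150:350],(632,600),interpolation=cv2.INTER_CUBIC))
E
```

```text
t 7.35 pos [0.4176 0.0044 0.2947] yaw -4.12 tilt 0.38 open 0.043 F [-0.1  0.2 -1.7]
 in cur axes cm [-1.41  4.84  1.5 ] turn [0.27 0.27 0.18] | in final axes cm [-1.4   4.85  1.47]
```

View pics/c7.png

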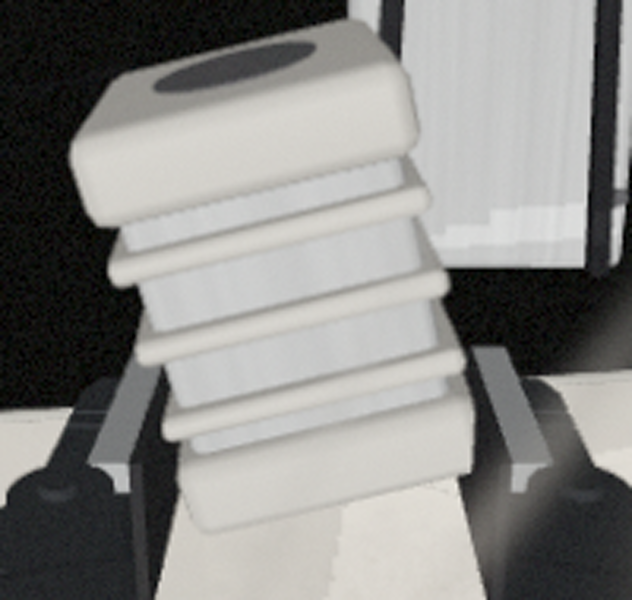

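{"api": "jog_arm", "payload": {"steps": [[[-0.5, -3, 2], [0, 0, 0]], [[-0.5, -3, 3], [0, 0, 0]], [[0, -0.5, 2.5], [0, 0, 0]], [[0, 0, 1.5], [0, 0, 0]], [[0, 0, 0], [0, 0, 0]]]}}

```text
t: 7.9
tool_pos: [0.4101, 0.0686, 0.1966]
tool_rot: [3.132, -0.124, -0.014]
contact_force: [-0.8, -0.1, -1.3]
opening: 0.0429
```

```bash
python3 - <<'E'
from h import *
go(.41,.07,.194,-4.3)
E
```

```text
t 7.9 pos [0.4101 0.0686 0.1966] yaw -4.54 tilt 0.67 open 0.0429 F [-0.8 -0.1 -1.3]
 in cur axes cm [-0.01 -0.14  0.26] turn [ 0.43  0.51 -0.24] | in final axes cm [-0.02 -0.14  0.26]
```

Set down, open, and turn to the cartridge's yaw.

{"api": "jog_arm", "payload": {"steps": [[[0, 0, 0.3], [0.4, 0.5, 0]], [[0, 0, 0.1], [0, 0, 0]], [[0, 0, 0], [0, 0, 0]]]}}

```text
t: 8.2
tool_pos: [0.4123, 0.0669, 0.1972]
tool_rot: [3.136, -0.127, -0.001]
contact_force: [0.4, -0.8, -1.5]
opening: 0.0428
```

{"api": "jog_arm", "payload": {"steps": [[[0, 0, 0], [0, 0, 0]], [[0, 0, 0], [0, 0, 0]], [[0, 0, 0], [0, 0, 0]], [[0, 0, 0], [0, 0, 0]]], "fingers": 0.6}}

```text
t: 8.6
tool_pos: [0.4134, 0.066, 0.1988]
tool_rot: [3.136, -0.13, 0.007]
contact_force: [0.4, 0.3, 1.4]
opening: 0.0684
```

{"api": "jog_arm", "payload": {"steps": [[[0, 0, 0], [0, 0, -7]], [[0, 0, 0], [0, 0, -7]], [[0, 0, 0], [0, 0, 0]]]}}

```text
t: 8.9
tool_pos: [0.4134, 0.066, 0.1989]
tool_rot: [3.126, 0.266, 0.007]
contact_force: [-0.5, -0.5, 0.9]
opening: 0.0685
```

```bash
python3 - <<'E'
from h import *
go(.41,.07,.194,9.5)
im=snap('wrist','w8')
E
```

```text
t 8.9 pos [0.4134 0.066  0.1989] yaw 9.71 tilt 0.32 open 0.0685 F [-0.5 -0.5  0.9]
 in cur axes cm [-0.27 -0.45  0.48] turn [ 0.24 -0.22  0.21] | in final axes cm [-0.27 -0.45  0.49]
```

View pics/w8.png

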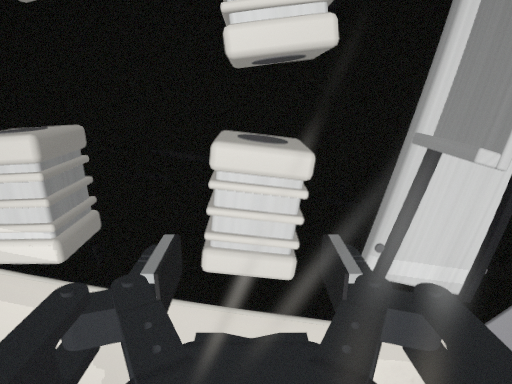

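{"api": "jog_arm", "payload": {"steps": [[[0.7, 0, 0.2], [0, 0, 3]], [[0.7, 0, 0.3], [0, 0, 3]], [[0.2, 0, 0.2], [0, 0, 0]], [[0, 0, 0], [0, 0, 0]]]}}

```text
t: 9.35
tool_pos: [0.4295, 0.0682, 0.1916]
tool_rot: [3.137, 0.08, 0.007]
contact_force: [1.3, -0.4, -0.1]
opening: 0.0685
```

```bash
python3 - <<'E'
from h import *
go(.4234,.066,.191,3.7)
im=snap('wrist','w9')
E
```

```text
t 9.35 pos [0.4295 0.0682 0.1916] yaw 2.94 tilt 0.32 open 0.0685 F [ 1.3 -0.4 -0.1]
 in cur axes cm [-0.62  0.18  0.06] turn [ 0.21 -0.24 -0.76] | in final axes cm [-0.63  0.18  0.06]
```

View pics/w9.png

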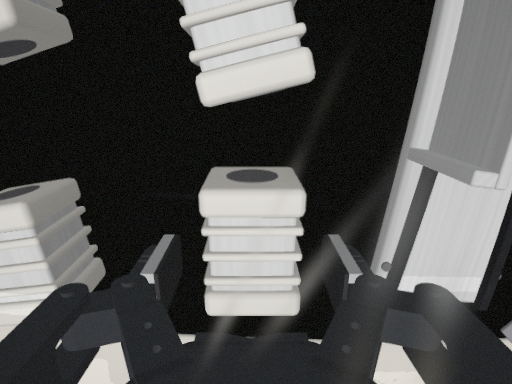

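```bash
python3 - <<'E'
from h import *
P=onplane('w9',[(207,313),(299,313),(201,190),(303,190)],.044);print(P.round(4))
P=onplane('w3',[(206,299),(298,299),(203,180),(302,180)],.044);print(P.round(4))
E
```

```text
[[0.4078 0.0871 0.044 ]
 [0.4098 0.0454 0.044 ]
 [0.4661 0.0899 0.044 ]
 [0.4681 0.0497 0.044 ]]
[[0.4007 0.0868 0.044 ]
 [0.4156 0.0474 0.044 ]
 [0.4538 0.1056 0.044 ]
 [0.468  0.0684 0.044 ]]
```

{"api": "jog_arm", "payload": {"steps": [[[-0.4, 0, 0.1], [0, 0, 0]], [[-0.4, 0, 0.1], [0, 0, 0]], [[0, 0, 0], [0, 0, 0]]]}}

```text
t: 9.7
tool_pos: [0.4202, 0.0677, 0.1894]
tool_rot: [3.137, 0.081, 0.006]
contact_force: [0.1, -1.1, 0.7]
opening: 0.0684
```

{"api": "jog_arm", "payload": {"steps": [[[0, 0, 0], [0, 0, 0]], [[0, 0, 0], [0, 0, 0]], [[0, 0, 0], [0, 0, 0]], [[0, 0, 0], [0, 0, 0]], [[0, 0, 0], [0, 0, 0]]], "fingers": -1, "grip_force": 80}}

```text
t: 10.2
tool_pos: [0.4199, 0.0677, 0.1898]
tool_rot: [3.137, 0.081, 0.006]
contact_force: [-0.8, -0.3, 1.7]
opening: 0.0428
```

{"api": "jog_arm", "payload": {"steps": [[[0, 0, -2], [0, 0, 0]], [[0, 0, -3], [0, 0, 0]], [[-1, 0, -3], [0, 0, 0]], [[-2, 0, -1], [0, 0, 0]], [[0, 0, 0], [0, 0, 0]]]}}

```text
t: 10.7
tool_pos: [0.3877, 0.0664, 0.2803]
tool_rot: [3.137, 0.081, -0.005]
contact_force: [-0.1, 0.4, -1.7]
opening: 0.0426
```

```bash
python3 - <<'E'
from h import *
go(.4,-.0429,.28,-4.3)
im=snap('wrist','w10')
E
```

```text
t 10.7 pos [0.3877 0.0664 0.2803] yaw 2.94 tilt 0.27 open 0.0426 F [-0.1  0.4 -1.7]
 in cur axes cm [ 0.66 10.98  0.06] turn [0.2  0.18 7.24] | in final axes cm [ 2.04 10.81  0.03]
```

View pics/w10.png

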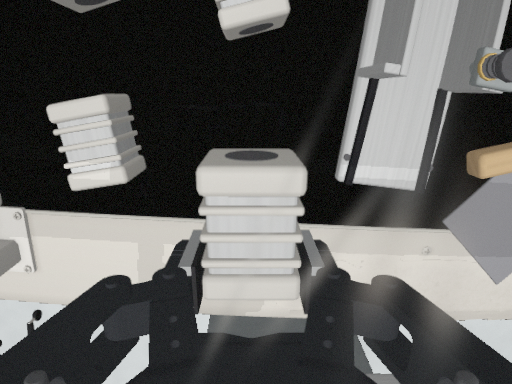

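{"api": "jog_arm", "payload": {"steps": [[[0.1, 3.5, 0], [0, 0, 4]], [[0.4, 4, 0], [0, 0, 3.2]], [[0.5, 3, 0], [0, 0, 0]], [[0.3, 0, 0], [0, 0, 0]], [[0, 0, 0], [0, 0, 0]]]}}

```text
t: 11.25
tool_pos: [0.4014, -0.042, 0.2761]
tool_rot: [3.138, -0.12, -0.009]
contact_force: [-0.1, -0.4, -2.6]
opening: 0.0429
```

```bash
python3 - <<'E'
from h import *
go(.4012,-.0421,.24,-4.3)
im=snap('wrist','w11')
m=np.array([.476,-.0477,0]);a=np.radians(-4.3);X=np.array([np.cos(a),np.sin(a),0]);Y=np.array([-np.sin(a),np.cos(a),0])
pts=[m+X*x+Y*y+[0,0,z] for x,y,z in [(0,24.5e-3,.061),(0,-24.5e-3,.061),(0,29.5e-3,.061),(0,0.0245,.012),(-.081,.0,.012),(.012,-.019,.09),(.06,.0245,.061)]]
pp=proj('w11',pts);print(pp.round(1))
for p in pp: cv2.circle(im,tuple(int(round(v)) for v in p),2,(255,0,0),-1)
cv2.imwrite('pics/c11.png',cv2.resize(im[:300,120:,::-1],(784,600)))
E
```

```text
t 11.25 pos [ 0.4014 -0.042   0.2761] yaw -4.39 tilt 0.33 open 0.0429 F [-0.1 -0.4 -2.6]
 in cur axes cm [0.   0.01 3.61] turn [ 0.11  0.31 -0.09] | in final axes cm [-0.02  0.01  3.61]
[[208.2  89.4]
 [294.4  89.3]
 [199.5  89.5]
 [217.1  90. ]
 [251.2 196.5]
 [291.9  62.4]
 [204.8 -26.8]]
```

View pics/c11.png

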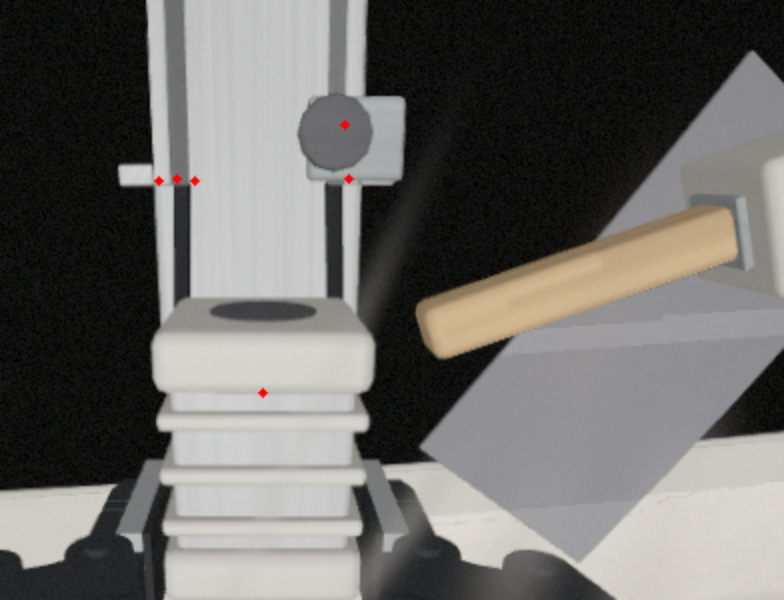

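{"api": "jog_arm", "payload": {"steps": [[[0, -0.15, 2.5], [0, 0, 0]], [[0, -0.05, 2.5], [0, 0, 0]], [[0, 0, 1.5], [0, 0, 0]], [[0, 0, 0], [0, 0, 0]]]}}

```text
t: 11.7
tool_pos: [0.4017, -0.0364, 0.2083]
tool_rot: [3.139, -0.11, -0.009]
contact_force: [0.4, 0.0, -1.2]
opening: 0.0426
```

```bash
python3 - <<'E'
from h import *
go(.4012,-.0406,.204,-4.3)
im=snap('wrist','w12')
E
```

```text
t 11.7 pos [ 0.4017 -0.0364  0.2083] yaw -4.01 tilt 0.33 open 0.0426 F [ 0.4  0.  -1.2]
 in cur axes cm [-0.01  0.42  0.43] turn [0.07 0.32 0.29] | in final axes cm [-0.01  0.43  0.43]
```

View pics/w12.png

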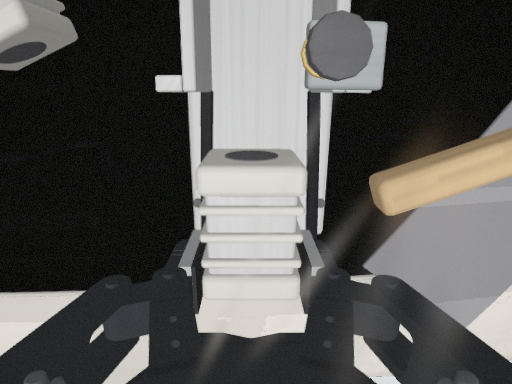

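{"api": "jog_arm", "payload": {"steps": [[[0, 0.4, 0.1], [0, 0.2, 0.2]], [[0, 0, 0], [0, 0, 0]]]}}

```text
t: 11.95
tool_pos: [0.4024, -0.0399, 0.2094]
tool_rot: [3.138, -0.112, 0.002]
contact_force: [0.1, 0.1, -1.7]
opening: 0.043
```

```bash
python3 - <<'E'
from h import *
go(.4012,-.0406,.204,-4.3)
E
```

```text
t 11.95 pos [ 0.4024 -0.0399  0.2094] yaw -4.09 tilt 0.11 open 0.043 F [ 0.1  0.1 -1.7]
 in cur axes cm [-0.11  0.08  0.54] turn [ 0.09 -0.06  0.21] | in final axes cm [-0.11  0.08  0.54]
```

{"api": "jog_arm", "payload": {"steps": [[[0, 0.05, 0.4], [0, 0, 0.2]], [[0, 0, 0.3], [0, 0, 0]], [[0, 0, 0.1], [0, 0, 0]]]}}

```text
t: 12.25
tool_pos: [0.4033, -0.0407, 0.2031]
tool_rot: [3.137, -0.118, 0.009]
contact_force: [0.1, -0.3, -1.2]
opening: 0.0429
```

```bash
python3 - <<'E'
from h import *
go(.4012,-.0406,.204,-4.3)
im=snap('wrist','w13')
E
```

```text
t 12.25 pos [ 0.4033 -0.0407  0.2031] yaw -4.31 tilt 0.35 open 0.0429 F [ 0.1 -0.3 -1.2]
 in cur axes cm [-0.21  0.01 -0.1 ] turn [ 0.14 -0.32 -0.01] | in final axes cm [-0.21  0.01 -0.09]
```

View pics/w13.png

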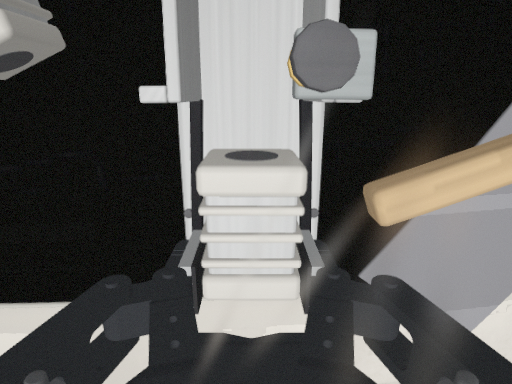

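{"api": "jog_arm", "payload": {"steps": [[[1, 0, 0.05], [0, 0, 0]], [[1, 0, 0.05], [0, 0, 0]], [[0.8, 0, 0.05], [0, 0, 0]], [[0, 0, 0.05], [0, 0, 0]]]}}

```text
t: 12.7
tool_pos: [0.433, -0.0431, 0.2018]
tool_rot: [3.136, -0.119, 0.009]
contact_force: [0.7, -0.0, 4.6]
opening: 0.0428
```

```bash
cat >> h.py <<'E'
M=np.array([.476,-.0462,0]);_a=np.radians(-4.3);MX=np.array([np.cos(_a),np.sin(_a),0]);MY=np.array([-np.sin(_a),np.cos(_a),0])
def tube():
    o,Rm=state(); d=o['tool_pos']-M
    cy=np.degrees(np.arctan2(Rm[1,0],Rm[0,0]))
    print('t',round(o['t'],2),'s %.1f lat %.1f z %.1f mm'%(1e3*d@MX,1e3*d@MY,1e3*d[2]),'yaw',cy.round(2),'tilt',np.degrees(np.arccos(-Rm[2,2])).round(2),'open',round(o['opening'],4),'F',o['contact_force'].round(1))
E
python3 - <<'E'
from h import *
tube()
E
```

```text
t 12.7 s -43.1 lat -0.2 z 201.8 mm yaw -4.33 tilt 0.37 open 0.0428 F [ 0.7 -0.   4.6]
```

{"api": "jog_arm", "payload": {"steps": [[[1, 0, -0.05], [0, 0, 0]], [[1, 0, 0], [0, 0, 0]], [[0.7, 0, 0], [0, 0, 0]], [[0, 0, 0], [0, 0, 0]]]}}

```text
t: 13.1
tool_pos: [0.462, -0.0453, 0.2022]
tool_rot: [3.137, -0.118, 0.009]
contact_force: [0.9, -0.4, -2.0]
opening: 0.0428
```

```bash
python3 - <<'E'
from h import *
tube(); snap('wrist','w14')
E
```

```text
t 13.1 s -14.0 lat -0.2 z 202.2 mm yaw -4.33 tilt 0.37 open 0.0428 F [ 0.9 -0.4 -2. ]
```

View pics/w14.png

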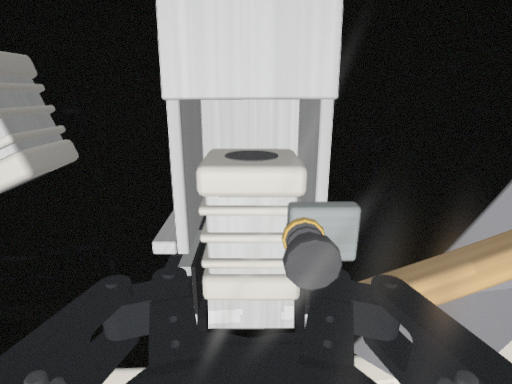

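{"api": "jog_arm", "payload": {"steps": [[[0, 0, 0], [0, 0, 0]], [[-0.2, 0, 0], [0, 0, 0]], [[0, 0, 0], [0, 0, 0]], [[0, 0, 0], [0, 0, 0]], [[0, 0, -3], [0, 0, 0]], [[0, 0, -4], [0, 0, 0]], [[0, 0, -2], [0, 0, 0]], [[0, 0, 0], [0, 0, 0]]], "fingers": 0.6}}

```text
t: 13.95
tool_pos: [0.4574, -0.0445, 0.2939]
tool_rot: [3.137, -0.119, 0.004]
contact_force: [0.6, -0.4, -0.6]
opening: 0.0687
```

```bash
python3 - <<'E'
from h import *
tube(); snap('wrist','w15'); snap('scene','s15')
go(.4065,.1755,.28,12.2)
E
```

```text
t 13.95 s -18.7 lat 0.3 z 293.9 mm yaw -4.34 tilt 0.17 open 0.0687 F [ 0.6 -0.4 -0.6]
t 14.05 pos [ 0.4565 -0.0443  0.2908] yaw -4.34 tilt 0.18 open 0.0682 F [ 0.1 -0.1 -0.8]
 in cur axes cm [ -6.64 -21.54   1.08] turn [  0.03   0.17 -16.54] | in final axes cm [ -0.24 -22.54   1.08]
```

View pics/w15.png

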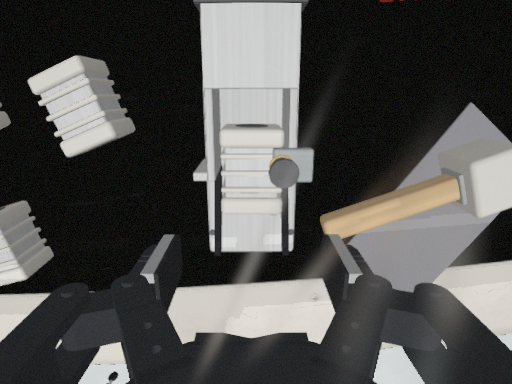

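View pics/s15.png

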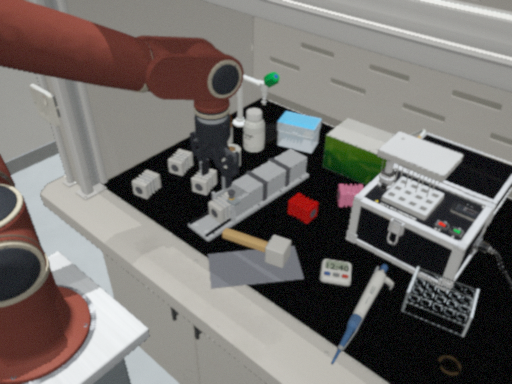

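```bash
python3 - <<'E'
from h import *
print(onplane('w15',[(82,106)],.044))
go(.5164,.0708,.26,17.5)
E
```

```text
[[0.53336092 0.06854563 0.044     ]]
t 14.05 pos [ 0.4565 -0.0443  0.2908] yaw -4.34 tilt 0.18 open 0.0682 F [ 0.1 -0.1 -0.8]
 in cur axes cm [  5.11 -11.94   3.05] turn [ 2.000e-02  1.700e-01 -2.184e+01] | in final axes cm [ 9.18 -9.18  3.08]
```

{"api": "jog_arm", "payload": {"steps": [[[1.7, -4, 0], [0, 0, -7]], [[2, -3.6, 0], [0, 0, -7.5]], [[2.6, -2, 1], [0, 0, -7]], [[0, 0, 1], [0, 0, 0]], [[0, 0, 0], [0, 0, 0]]]}}

```text
t: 14.55
tool_pos: [0.5152, 0.0581, 0.2599]
tool_rot: [-3.102, -0.485, 0.025]
contact_force: [-0.3, -0.4, -1.1]
opening: 0.0682
```

```bash
python3 - <<'E'
from h import *
go(.5164,.0708,.26,17.5); snap('wrist','w16')
E
```

```text
t 14.55 pos [0.5152 0.0581 0.2599] yaw 17.78 tilt 0.94 open 0.0682 F [-0.3 -0.4 -1.1]
 in cur axes cm [ 0.5  -1.18 -0.01] turn [-0.24  0.9   0.27] | in final axes cm [ 0.49 -1.18 -0.01]
```

View pics/w16.png

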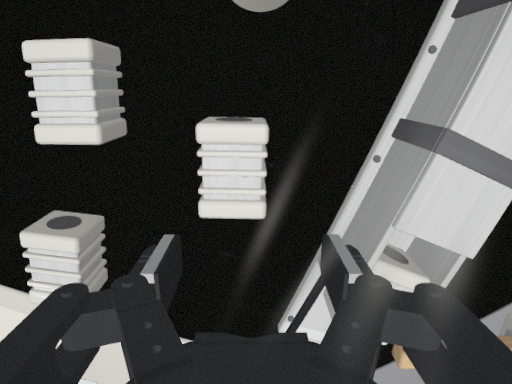

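{"api": "jog_arm", "payload": {"steps": [[[0.2, -0.6, 1], [0, 0.5, 0]], [[0.2, -0.5, 2], [0, 0.4, 0]], [[0, 0, 2], [0, 0, 0]], [[0, 0, 1], [0, 0, 0]], [[0, 0, 0.5], [0, 0, 0]], [[0, 0, 0], [0, 0, 0]]]}}

```text
t: 15.2
tool_pos: [0.5131, 0.0675, 0.1914]
tool_rot: [-3.102, -0.47, -0.002]
contact_force: [-0.5, 0.3, -0.3]
opening: 0.0683
```

```bash
python3 - <<'E'
from h import *
go(.5164,.0708,.191,17.5); snap('wrist','w17')
P=onplane('w17',[(207,300),(299,300),(201,190),(303,190)],.044)
E
```

```text
t 15.2 pos [0.5131 0.0675 0.1914] yaw 17.23 tilt 0.27 open 0.0683 F [-0.5  0.3 -0.3]
 in cur axes cm [ 0.41 -0.22  0.04] turn [-0.24 -0.12 -0.27] | in final axes cm [ 0.41 -0.22  0.04]
```

View pics/w17.png

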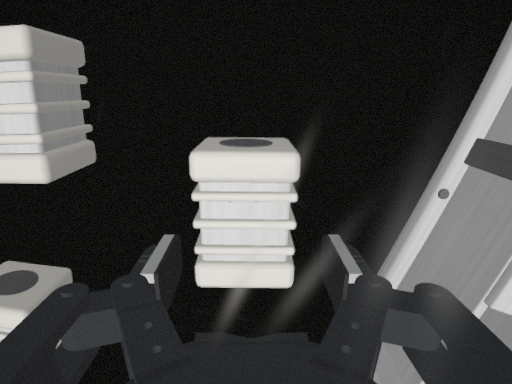

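{"api": "jog_arm", "payload": {"steps": [[[0.4, -0.2, 0.1], [0, 0, 0]], [[0.1, 0, 0.1], [0, 0, 0]], [[0, 0, 0], [0, 0, 0]]]}}

```text
t: 15.55
tool_pos: [0.5191, 0.071, 0.1923]
tool_rot: [-3.103, -0.469, -0.011]
contact_force: [-1.1, 0.6, -0.4]
opening: 0.0684
```

{"api": "jog_arm", "payload": {"steps": [[[0, 0, 0], [0, 0, 0]], [[0, 0, 0], [0, 0, 0]], [[0, 0, 0], [0, 0, 0]], [[0, 0, 0], [0, 0, 0]], [[0, 0, 0], [0, 0, 0]]], "fingers": -1}}

```text
t: 16.05
tool_pos: [0.5198, 0.0711, 0.1937]
tool_rot: [-3.103, -0.47, -0.014]
contact_force: [0.5, 0.8, -1.2]
opening: 0.0424
```

```bash
python3 - <<'E'
from h import *
go(.401,-.0406,.28,-4.3); snap('wrist','w18')
E
```

```text
t 16.05 pos [0.5198 0.0711 0.1937] yaw 17.21 tilt 0.54 open 0.0424 F [ 0.5  0.8 -1.2]
 in cur axes cm [-14.57   7.14  -8.78] turn [-0.22 -0.5  21.51] | in final axes cm [-11.01  12.03  -8.63]
```

View pics/w18.png

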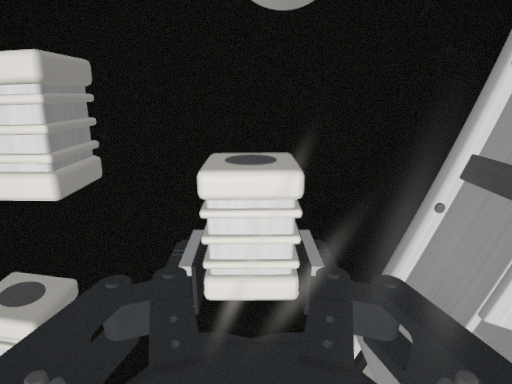

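{"api": "jog_arm", "payload": {"steps": [[[0, 0, -3], [0, 0, 0]], [[-0.5, 0, -4], [0, 0, 0]], [[-4, 0.5, -1.5], [0, 0, 0]], [[-4, 1.5, 0], [0, 0, 0]], [[-3.5, 2.5, 0], [0, 0, 0]], [[-2.5, 2.5, 0], [0, 0, 0]], [[0, 0, 0], [0, 0, 0]]]}}

```text
t: 16.8
tool_pos: [0.3969, -0.0415, 0.2793]
tool_rot: [-3.104, -0.476, -0.009]
contact_force: [1.1, -0.2, -1.1]
opening: 0.0426
```

```bash
python3 - <<'E'
from h import *
go(.401,-.0406,.26,-4.3)
E
```

```text
t 16.8 pos [ 0.3969 -0.0415  0.2793] yaw 17.44 tilt 0.35 open 0.0426 F [ 1.1 -0.2 -1.1]
 in cur axes cm [0.41 0.04 1.93] turn [-0.12 -0.33 21.74] | in final axes cm [ 0.4  -0.12  1.93]
```

{"api": "jog_arm", "payload": {"steps": [[[0, 0, 0.5], [0, -0.1, 7.3]], [[0, 0, 0.5], [0, -0.1, 7.3]], [[0, 0, 0.5], [0, 0, 7.2]], [[0.2, 0, 0.5], [0, 0, 0]], [[0, 0, 0], [0, 0, 0]]]}}

```text
t: 17.3
tool_pos: [0.3988, -0.0413, 0.258]
tool_rot: [-3.135, 0.142, -0.004]
contact_force: [-0.0, 1.1, -1.0]
opening: 0.0425
```

```bash
python3 - <<'E'
from h import *
go(.401,-.0406,.225,-4.3);tube()
E
```

```text
t 17.3 pos [ 0.3988 -0.0413  0.258 ] yaw -5.18 tilt 0.27 open 0.0425 F [-0.   1.1 -1. ]
 in cur axes cm [ 0.2  -0.07  3.3 ] turn [-0.22 -0.16 -0.88] | in final axes cm [ 0.22 -0.08  3.3 ]
t 17.3 s -77.4 lat -0.9 z 258.0 mm yaw -5.18 tilt 0.27 open 0.0425 F [-0.   1.1 -1. ]
```

{"api": "jog_arm", "payload": {"steps": [[[0, -0.1, 1.5], [0, 0, -0.8]], [[0, 0, 2], [0, 0, 0]], [[0, 0, 1.2], [0, 0, 0]], [[0, 0, 0], [0, 0, 0]]]}}

```text
t: 17.7
tool_pos: [0.4004, -0.0393, 0.2105]
tool_rot: [-3.136, 0.104, -0.007]
contact_force: [0.3, 0.3, -1.3]
opening: 0.0425
```

```bash
python3 - <<'E'
from h import *
tube(); snap('wrist','w19')
E
```

```text
t 17.7 s -75.9 lat 1.2 z 210.5 mm yaw -3.79 tilt 0.35 open 0.0425 F [ 0.3  0.3 -1.3]
```

View pics/w19.png

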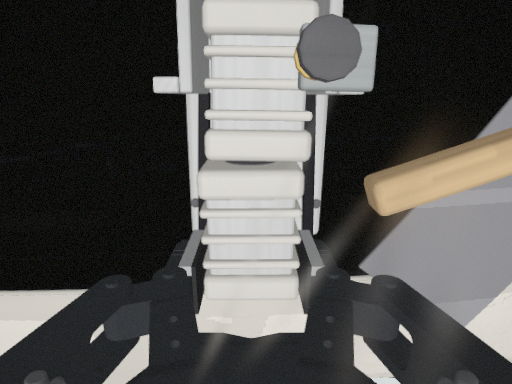

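{"api": "jog_arm", "payload": {"steps": [[[-0.7, 0.1, 0], [0, 0, 0.4]], [[-0.4, 0, 0.2], [0, 0, 0.1]], [[0, 0, 0.3], [0, 0, 0]], [[0, 0, 0], [0, 0, 0]]]}}

```text
t: 18.15
tool_pos: [0.3898, -0.0399, 0.2085]
tool_rot: [-3.137, 0.117, -0.016]
contact_force: [-0.6, -0.4, -1.1]
opening: 0.0425
```

```bash
python3 - <<'E'
from h import *
tube(); snap('wrist','w20')
E
```

```text
t 18.15 s -86.4 lat -0.1 z 208.5 mm yaw -4.28 tilt 0.61 open 0.0425 F [-0.6 -0.4 -1.1]
```

View pics/w20.png

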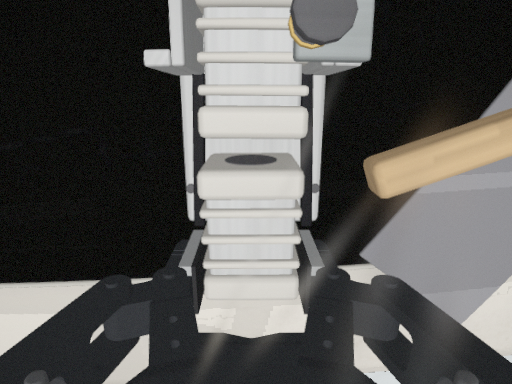

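```bash
python3 - <<'E'
from h import *
go(.41,-.0406,.206,-4.3)
E
```

```text
t 18.2 pos [ 0.39   -0.0399  0.2087] yaw -4.27 tilt 0.63 open 0.0425 F [ 0.  -0.1 -1.9]
 in cur axes cm [ 2.   -0.08  0.29] turn [-0.15 -0.61  0.03] | in final axes cm [ 2.   -0.08  0.27]
```

{"api": "jog_arm", "payload": {"steps": [[[0, 0, 0.3], [0, -0.6, 0]], [[1, 0, 0.2], [0, 0, 0]], [[1, 0, 0.1], [0, 0, 0]], [[1, 0, 0.1], [0, 0, 0]], [[0, 0, 0], [0, 0, 0]]]}}

```text
t: 18.7
tool_pos: [0.4229, -0.043, 0.2066]
tool_rot: [-3.139, 0.116, 0.003]
contact_force: [-0.3, -0.5, -1.0]
opening: 0.0429
```

```bash
python3 - <<'E'
from h import *
tube()
E
```

```text
t 18.7 s -53.2 lat -0.8 z 206.6 mm yaw -4.23 tilt 0.11 open 0.0429 F [-0.3 -0.5 -1. ]
```

{"api": "jog_arm", "payload": {"steps": [[[1, -0.08, 0.1], [0, 0, 0]], [[1, 0, 0.05], [0, 0, 0]], [[1, 0, 0.05], [0, 0, 0]], [[0.7, 0, 0], [0, 0, 0]], [[0, 0, 0], [0, 0, 0]]]}}

```text
t: 19.2
tool_pos: [0.4605, -0.0452, 0.2062]
tool_rot: [-3.139, 0.115, 0.013]
contact_force: [1.1, 0.2, 0.2]
opening: 0.0425
```

```bash
python3 - <<'E'
from h import *
tube(); snap('wrist','w21')
E
```

```text
t 19.2 s -15.5 lat -0.2 z 206.2 mm yaw -4.18 tilt 0.48 open 0.0425 F [1.1 0.2 0.2]
```

View pics/w21.png

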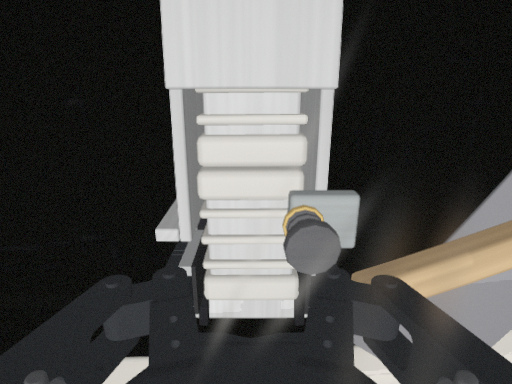

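{"api": "jog_arm", "payload": {"steps": [[[0, 0, 0], [0, 0, 0]], [[-0.2, 0, 0], [0, 0, 0]], [[0, 0, 0], [0, 0, 0]], [[0, 0, 0], [0, 0, 0]], [[0, 0, -3], [0, 0, 0]], [[0, 0, -4], [0, 0, 0]], [[0, 0, -2], [0, 0, 0]], [[0, 0, 0], [0, 0, 0]]], "fingers": 0.6}}

```text
t: 20.05
tool_pos: [0.4562, -0.0445, 0.2964]
tool_rot: [-3.138, 0.115, 0.022]
contact_force: [0.3, -0.1, -0.1]
opening: 0.0684
```

{"api": "jog_arm", "payload": {"steps": [[[-1, -4, 0], [0, 0, 0]], [[-1.2, -4.5, 0], [0, 0, 0]], [[-1.2, -4.5, 0], [0, 0, 0]], [[-1.2, -4.5, 0], [0, 0, 0]], [[-1.2, -3, 0], [0, 0, 0]], [[0, 0, 0], [0, 0, -8.2]], [[0, 0, 0], [0, 0, -8.2]], [[0, 0, 0], [0, 0, 0]]]}}

```text
t: 20.85
tool_pos: [0.409, 0.171, 0.288]
tool_rot: [-3.12, -0.341, 0.034]
contact_force: [-0.2, 0.5, 0.3]
opening: 0.0684
```

```bash
python3 - <<'E'
from h import *
go(.406,.1749,.26,12.2); snap('wrist','w22'); snap('top','t22')
E
```

```text
t 20.85 pos [0.409 0.171 0.288] yaw 12.49 tilt 1.24 open 0.0684 F [-0.2  0.5  0.3]
 in cur axes cm [-0.15 -0.43  2.81] turn [-0.28  1.21  0.29] | in final axes cm [-0.21 -0.44  2.8 ]
```

View pics/w22.png

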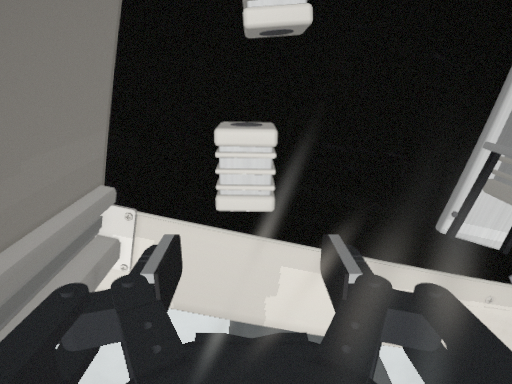

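View pics/t22.png

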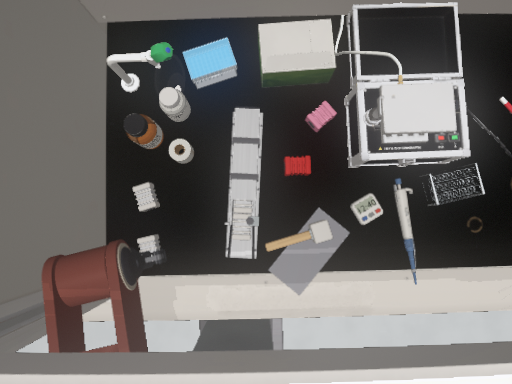

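{"api": "jog_arm", "payload": {"steps": [[[-0.1, -0.3, 1], [0, 0.7, 0]], [[-0.1, -0.2, 3], [0, 0.5, 0]], [[0, 0, 3], [0, 0, 0]], [[0, 0, 1.5], [0, 0, 0]], [[0, 0, 0.8], [0, 0, 0]], [[0, 0, 0], [0, 0, 0]]]}}

```text
t: 21.55
tool_pos: [0.4066, 0.1733, 0.1916]
tool_rot: [-3.122, -0.304, -0.003]
contact_force: [-0.1, 0.1, 0.3]
opening: 0.0683
```

```bash
python3 - <<'E'
from h import *
go(.406,.1749,.191,12.2); snap('wrist','w23')
E
```

```text
t 21.55 pos [0.4066 0.1733 0.1916] yaw 11.14 tilt 0.29 open 0.0683 F [-0.1  0.1  0.3]
 in cur axes cm [-0.03 -0.17  0.06] turn [-0.25 -0.14 -1.06] | in final axes cm [-0.02 -0.17  0.06]
```

View pics/w23.png

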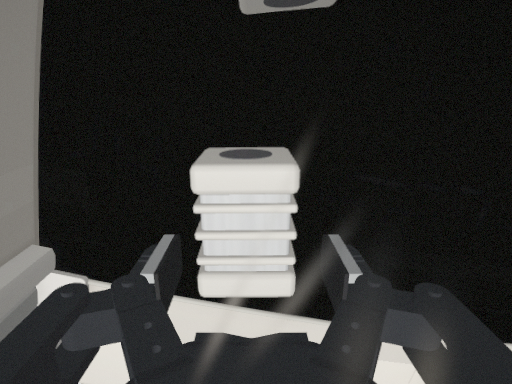

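{"api": "jog_arm", "payload": {"steps": [[[0, -0.2, 0.1], [0, 0, -0.6]], [[0, 0, 0.1], [0, 0, 0]], [[0, 0, 0], [0, 0, 0]]]}}

```text
t: 21.9
tool_pos: [0.408, 0.1757, 0.193]
tool_rot: [-3.12, -0.32, -0.013]
contact_force: [0.2, -0.2, 0.4]
opening: 0.0682
```

{"api": "jog_arm", "payload": {"steps": [[[0, 0, 0], [0, 0, 0]], [[0, 0, 0], [0, 0, 0]], [[0, 0, 0], [0, 0, 0]], [[0, 0, 0], [0, 0, 0]], [[0, 0, 0], [0, 0, 0]]], "fingers": -1}}

```text
t: 22.4
tool_pos: [0.4085, 0.1759, 0.1945]
tool_rot: [-3.119, -0.32, -0.017]
contact_force: [0.4, -0.1, -0.3]
opening: 0.0424
```

{"api": "jog_arm", "payload": {"steps": [[[0, 0, -3], [0, 0, 0]], [[0, 1, -4], [0, 0, 0]], [[0, 4, -1.5], [0, 0, 0]], [[0, 4.5, 0], [0, 0, 4]], [[-0.4, 4.5, 0], [0, 0, 4]], [[-0.4, 4, 0], [0, 0, 4]], [[0, 2.5, 0], [0, 0, 4]], [[0, 0, 0], [0, 0, 0]]]}}

```text
t: 23.2
tool_pos: [0.4262, -0.0349, 0.2795]
tool_rot: [-3.135, 0.128, -0.011]
contact_force: [-0.5, 0.4, -2.1]
opening: 0.0428
```

```bash
python3 - <<'E'
from h import *
go(.391,-.0396,.25,-4.3);tube(); snap('wrist','w24')
E
```

```text
t 23.2 pos [ 0.4262 -0.0349  0.2795] yaw -4.66 tilt 0.45 open 0.0428 F [-0.5  0.4 -2.1]
 in cur axes cm [-3.49  0.77  2.93] turn [-0.23 -0.39 -0.36] | in final axes cm [-3.48  0.73  2.95]
t 23.2 s -50.5 lat 7.6 z 279.5 mm yaw -4.66 tilt 0.45 open 0.0428 F [-0.5  0.4 -2.1]
```

View pics/w24.png

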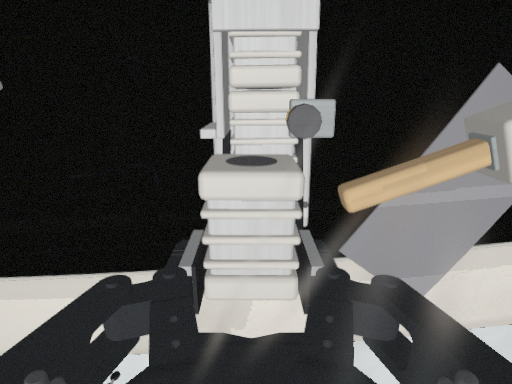

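{"api": "jog_arm", "payload": {"steps": [[[-1.8, 0.4, 0], [0, 0, 0]], [[-1.7, 0.3, 0.5], [0, -0.4, -0.3]], [[0, 0, 2], [0, 0, 0]], [[0, 0, 2], [0, 0, 0]], [[0, 0, 1.5], [0, 0, 0]], [[0, 0, 0], [0, 0, 0]]]}}

```text
t: 23.85
tool_pos: [0.3887, -0.0327, 0.216]
tool_rot: [-3.132, 0.098, 0.004]
contact_force: [0.1, -0.6, -0.8]
opening: 0.0423
```

```bash
python3 - <<'E'
from h import *
go(.391,-.0396,.21,-4.3);tube(); snap('wrist','w25')
E
```

```text
t 23.85 pos [ 0.3887 -0.0327  0.216 ] yaw -3.59 tilt 0.5 open 0.0423 F [ 0.1 -0.6 -0.8]
 in cur axes cm [0.28 0.68 0.59] turn [-0.47  0.16  0.71] | in final axes cm [0.28 0.67 0.6 ]
t 23.85 s -88.1 lat 6.9 z 216.0 mm yaw -3.59 tilt 0.5 open 0.0423 F [ 0.1 -0.6 -0.8]
```

View pics/w25.png

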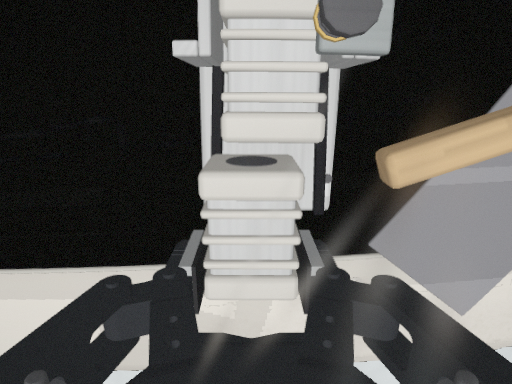

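{"api": "jog_arm", "payload": {"steps": [[[0, 0.35, 0], [-0.3, 0, 0.4]], [[0, 0.35, 0], [0, 0, 0.3]], [[0, 0, 0], [0, 0, 0]]]}}

```text
t: 24.2
tool_pos: [0.3897, -0.0395, 0.2192]
tool_rot: [-3.138, 0.114, -0.004]
contact_force: [0.8, 0.6, -1.5]
opening: 0.0425
```

```bash
python3 - <<'E'
from h import *
go(.391,-.0396,.209,-4.3);tube()
E
```

```text
t 24.2 pos [ 0.3897 -0.0395  0.2192] yaw -4.18 tilt 0.16 open 0.0425 F [ 0.8  0.6 -1.5]
 in cur axes cm [0.12 0.   1.02] turn [-0.1  -0.13  0.12] | in final axes cm [0.13 0.   1.02]
t 24.2 s -86.5 lat 0.2 z 219.2 mm yaw -4.18 tilt 0.16 open 0.0425 F [ 0.8  0.6 -1.5]
```

{"api": "jog_arm", "payload": {"steps": [[[0, 0, 0.6], [0, 0, 0]], [[0, 0, 0.6], [0, 0, 0.1]], [[1, 0, 0.2], [0, 0, 0]], [[1, 0, 0.1], [0, 0, 0]], [[1, 0, 0.1], [0, 0, 0]], [[0, 0, 0.1], [0, 0, 0]]]}}

```text
t: 24.8
tool_pos: [0.4226, -0.0431, 0.2067]
tool_rot: [3.139, -0.118, 0.003]
contact_force: [0.5, -0.3, 4.7]
opening: 0.0424
```

```bash
python3 - <<'E'
from h import *
tube(); snap('wrist','w26')
E
```

```text
t 24.8 s -53.5 lat -0.9 z 206.7 mm yaw -4.31 tilt 0.12 open 0.0424 F [ 0.5 -0.3  4.7]
```

View pics/w26.png

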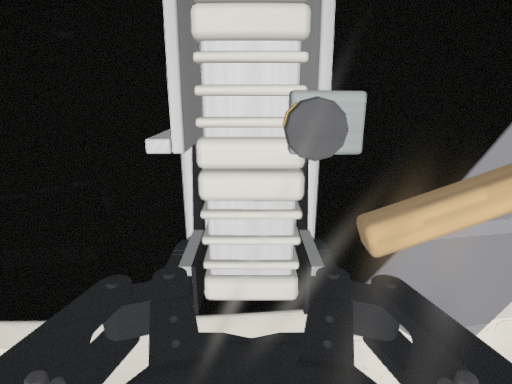

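{"api": "jog_arm", "payload": {"steps": [[[1, -0.08, -0.05], [0, 0, 0]], [[1, 0, 0], [0, 0, 0]], [[1, 0, 0], [0, 0, 0]], [[0.7, 0, 0], [0, 0, 0]], [[0, 0, 0], [0, 0, 0]]]}}

```text
t: 25.35
tool_pos: [0.4601, -0.0452, 0.2071]
tool_rot: [3.139, -0.118, -0.008]
contact_force: [0.7, -0.1, 2.3]
opening: 0.0424
```

```bash
python3 - <<'E'
from h import *
tube(); snap('wrist','w27')
E
```

```text
t 25.35 s -15.9 lat -0.2 z 207.1 mm yaw -4.3 tilt 0.29 open 0.0424 F [ 0.7 -0.1  2.3]
```

View pics/w27.png

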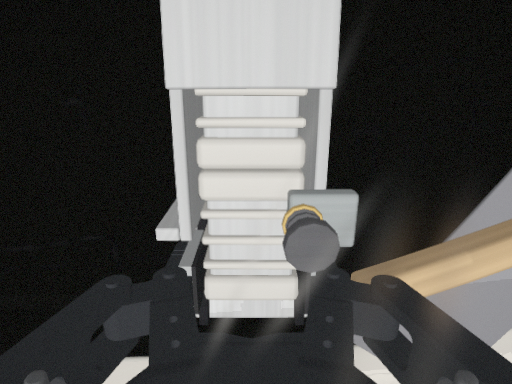

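{"api": "jog_arm", "payload": {"steps": [[[0, 0, 0], [0, 0, 0]], [[-0.2, 0, 0], [0, 0, 0]], [[0, 0, 0], [0, 0, 0]], [[0, 0, 0], [0, 0, 0]], [[0, 0, -3], [0, 0, 0]], [[0, 0, -4], [0, 0, 0]], [[0, 0, -2], [0, 0, 0]], [[0, 0, 0], [0, 0, 0]]], "fingers": 0.6}}

```text
t: 26.2
tool_pos: [0.4557, -0.0445, 0.2963]
tool_rot: [-3.138, 0.118, 0.018]
contact_force: [0.4, -0.0, -0.7]
opening: 0.0684
```

{"api": "jog_arm", "payload": {"steps": [[[1, -4.2, 0], [0, 0, 0]], [[1.1, -4.7, 0], [0, 0, 0]], [[1.1, -4.7, 0], [0, 0, 0]], [[1.1, -4.7, 0], [0, 0, 0]], [[1, -4, 0], [0, 0, 0]], [[0, 0, 0], [0, 0, -8.4]], [[0, 0, 0], [0, 0, -8.4]], [[0, 0, 0], [0, 0, -4]]]}}

```text
t: 27.0
tool_pos: [0.5257, 0.1818, 0.2846]
tool_rot: [-3.106, -0.458, 0.03]
contact_force: [-0.0, -0.7, -0.8]
opening: 0.0682
```

{"api": "jog_arm", "payload": {"steps": [[[0, 0, 0], [0, 0, 0]]]}}

```text
t: 27.1
tool_pos: [0.5251, 0.182, 0.2826]
tool_rot: [-3.106, -0.459, 0.035]
contact_force: [-0.3, -0.8, -0.8]
opening: 0.0681
```

```bash
python3 - <<'E'
from h import *
go(.5321,.182,.26,16.5); snap('wrist','w28')
E
```

```text
t 27.1 pos [0.5251 0.182  0.2826] yaw 16.83 tilt 1.27 open 0.0681 F [-0.3 -0.8 -0.8]
 in cur axes cm [0.72 0.21 2.24] turn [-0.27  1.24  0.32] | in final axes cm [0.67 0.2  2.26]
```

View pics/w28.png

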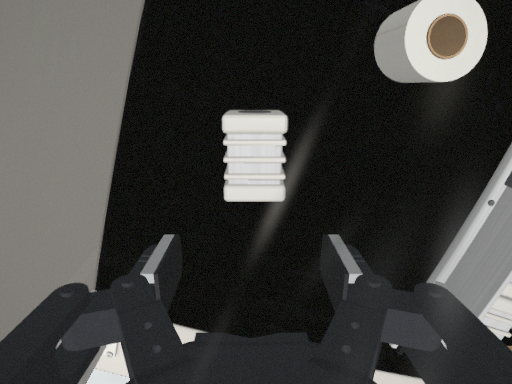

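{"api": "jog_arm", "payload": {"steps": [[[0.4, 0, 1], [0, 0.7, 0]], [[0.3, 0, 3], [0, 0.5, 0]], [[0, 0, 2.5], [0, 0, 0]], [[0, 0, 1.5], [0, 0, 0]], [[0, 0, 0.8], [0, 0, 0]], [[0, 0, 0], [0, 0, 0]]]}}

```text
t: 27.75
tool_pos: [0.5302, 0.1827, 0.1883]
tool_rot: [-3.106, -0.439, 0.005]
contact_force: [-0.5, 0.4, -0.5]
opening: 0.0684
```

```bash
python3 - <<'E'
from h import *
go(.5321,.182,.191,16.5); snap('wrist','w29')
E
```

```text
t 27.75 pos [0.5302 0.1827 0.1883] yaw 16.08 tilt 0.31 open 0.0684 F [-0.5  0.4 -0.5]
 in cur axes cm [ 0.17  0.12 -0.27] turn [-0.28  0.14 -0.42] | in final axes cm [ 0.16  0.12 -0.27]
```

View pics/w29.png

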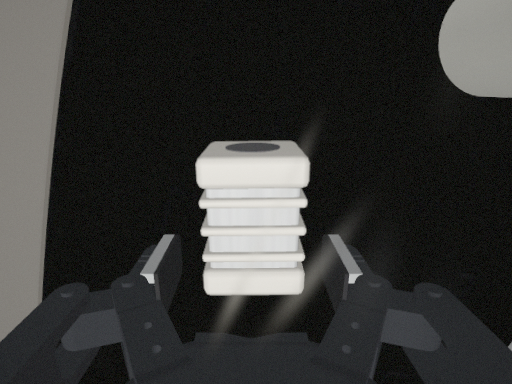

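{"api": "jog_arm", "payload": {"steps": [[[0, 0, -0.2], [0, 0, -0.4]], [[0, 0, 0], [0, 0, 0]]]}}

```text
t: 28.0
tool_pos: [0.5312, 0.1828, 0.1928]
tool_rot: [-3.105, -0.449, -0.001]
contact_force: [-0.1, 0.6, 0.8]
opening: 0.0685
```

{"api": "jog_arm", "payload": {"steps": [[[0, 0, 0], [0, 0, 0]], [[0, 0, 0], [0, 0, 0]], [[0, 0, 0], [0, 0, 0]], [[0, 0, 0], [0, 0, 0]], [[0, 0, 0], [0, 0, 0]]], "fingers": -1}}

```text
t: 28.5
tool_pos: [0.5324, 0.1831, 0.1961]
tool_rot: [-3.104, -0.449, -0.009]
contact_force: [-0.0, -0.9, -1.5]
opening: 0.0425
```

```bash
python3 - <<'E'
from h import *
go(.391,-.0396,.28,-4.3)
E
```

```text
t 28.5 pos [0.5324 0.1831 0.1961] yaw 16.46 tilt 0.44 open 0.0425 F [-0.  -0.9 -1.5]
 in cur axes cm [-19.81  17.32  -8.59] turn [-0.3  -0.32 20.76] | in final axes cm [-12.43  23.27  -8.39]
```

{"api": "jog_arm", "payload": {"steps": [[[0, 0, -3.5], [0, 0, 0]], [[-2, 1, -3.5], [0, 0, 0]], [[-3.6, 2.9, -1.5], [0, 0, 0]], [[-3.6, 3.1, 0], [0, 0, 0]], [[-3.6, 3.1, 0], [0, 0, 0]], [[-3.6, 3.1, 0], [0, 0, 0]], [[-3, 2.6, 0], [0, 0, 0]], [[0, 0, 0], [0, 0, 0]]]}}

```text
t: 29.3
tool_pos: [0.3857, -0.0296, 0.2813]
tool_rot: [-3.107, -0.457, -0.008]
contact_force: [0.9, 0.3, -0.5]
opening: 0.0424
```

{"api": "jog_arm", "payload": {"steps": [[[0, 0, 0], [0, 0, 7]], [[0, 0, 0], [0, 0, 7]], [[0, 0, 0], [0, 0, 6.8]], [[0, 0, 0], [0, 0, 0]]]}}

```text
t: 29.7
tool_pos: [0.3849, -0.03, 0.2805]
tool_rot: [-3.135, 0.139, -0.008]
contact_force: [-0.0, 0.2, -1.0]
opening: 0.0422
```

```bash
python3 - <<'E'
from h import *
go(.391,-.0396,.25,-4.3);tube();snap('wrist','w30')
E
```

```text
t 29.7 pos [ 0.3849 -0.03    0.2805] yaw -5.07 tilt 0.34 open 0.0422 F [-0.   0.2 -1. ]
 in cur axes cm [0.68 0.92 3.05] turn [-0.2  -0.28 -0.77] | in final axes cm [0.68 0.91 3.05]
t 29.7 s -92.1 lat 9.4 z 280.5 mm yaw -5.07 tilt 0.34 open 0.0422 F [-0.   0.2 -1. ]
```

View pics/w30.png

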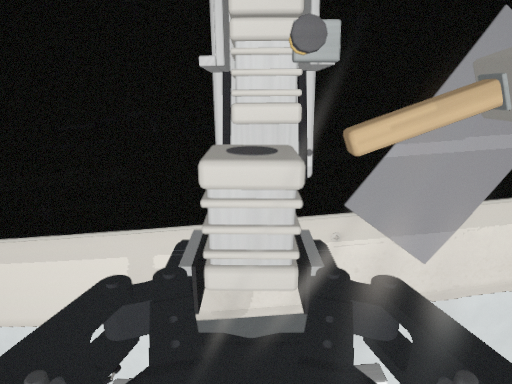

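{"api": "jog_arm", "payload": {"steps": [[[0.2, 0.5, 1], [0, -0.2, -0.7]], [[0, 0.4, 2], [0, 0, 0]], [[0, 0, 2], [0, 0, 0]], [[0, 0, 0.6], [0, 0, 0]], [[0, 0, 0], [0, 0, 0]]]}}

```text
t: 30.25
tool_pos: [0.3871, -0.039, 0.2211]
tool_rot: [-3.137, 0.095, -0.002]
contact_force: [-0.6, 0.5, -1.3]
opening: 0.0426
```

```bash
python3 - <<'E'
from h import *
go(.389,-.0396,.211,-4.3);tube()
E
```

```text
t 30.25 pos [ 0.3871 -0.039   0.2211] yaw -3.47 tilt 0.21 open 0.0426 F [-0.6  0.5 -1.3]
 in cur axes cm [0.19 0.05 1.01] turn [-0.2  -0.06  0.83] | in final axes cm [0.2  0.04 1.01]
t 30.25 s -89.2 lat 0.5 z 221.1 mm yaw -3.47 tilt 0.21 open 0.0426 F [-0.6  0.5 -1.3]
```

{"api": "jog_arm", "payload": {"steps": [[[0, 0, 0.4], [0, 0, 0.4]], [[0, 0, 0.4], [0, 0, 0.4]], [[0, 0, 0.3], [0, 0, 0]], [[0, 0, 0], [0, 0, 0]]]}}

```text
t: 30.65
tool_pos: [0.388, -0.0392, 0.2109]
tool_rot: [-3.137, 0.116, -0.006]
contact_force: [0.7, -0.1, -1.8]
opening: 0.0419
```

```bash
python3 - <<'E'
from h import *
tube(); snap('wrist','w31')
E
```

```text
t 30.65 s -88.2 lat 0.4 z 210.9 mm yaw -4.23 tilt 0.27 open 0.0419 F [ 0.7 -0.1 -1.8]
```

View pics/w31.png

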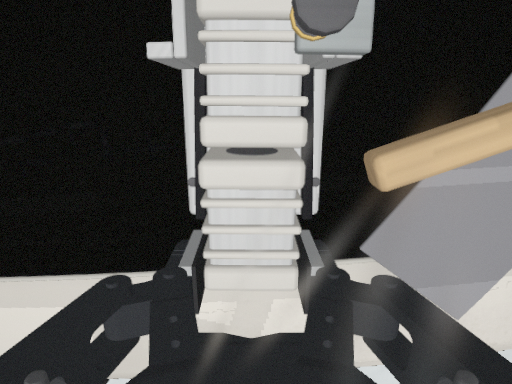

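{"api": "jog_arm", "payload": {"steps": [[[0.5, 0, 0.2], [0, 0, 0]], [[1, 0, 0.1], [0, 0, 0]], [[1, 0, 0.1], [0, 0, 0]], [[1, 0, 0.1], [0, 0, 0]], [[0, 0, 0], [0, 0, 0]]]}}

```text
t: 31.2
tool_pos: [0.4249, -0.042, 0.2079]
tool_rot: [-3.137, 0.114, 0.0]
contact_force: [0.0, 0.3, -1.3]
opening: 0.0427
```

```bash
python3 - <<'E'
from h import *
tube(); snap('wrist','w32')
E
```

```text
t 31.2 s -51.2 lat 0.4 z 207.9 mm yaw -4.17 tilt 0.12 open 0.0427 F [ 0.   0.3 -1.3]
```

View pics/w32.png

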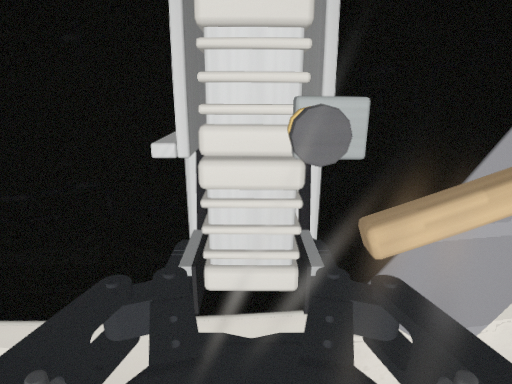

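{"api": "jog_arm", "payload": {"steps": [[[1, 0, 0.05], [0, 0, 0]], [[1, 0, 0], [0, 0, 0]], [[1, 0, 0], [0, 0, 0]], [[0.6, 0, 0], [0, 0, 0]], [[0, 0, 0], [0, 0, 0]]]}}

```text
t: 31.75
tool_pos: [0.4614, -0.0445, 0.2076]
tool_rot: [-3.137, 0.113, 0.01]
contact_force: [-0.9, -0.3, 2.6]
opening: 0.0423
```

```bash
python3 - <<'E'
from h import *
tube(); snap('wrist','w33')
E
```

```text
t 31.75 s -14.6 lat 0.6 z 207.6 mm yaw -4.14 tilt 0.39 open 0.0423 F [-0.9 -0.3  2.6]
```

View pics/w33.png

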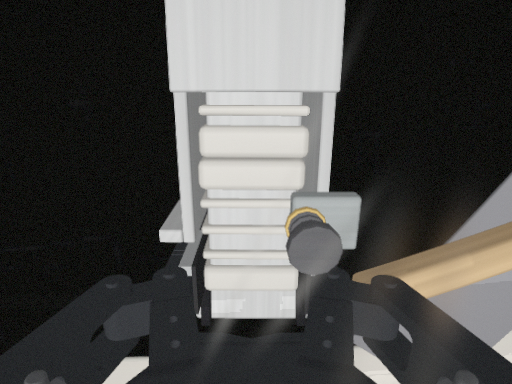

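{"api": "jog_arm", "payload": {"steps": [[[0, 0, 0], [0, 0, 0]], [[-0.2, 0, 0], [0, 0, 0]], [[0, 0, 0], [0, 0, 0]], [[0, 0, 0], [0, 0, 0]], [[0, 0, -3], [0, 0, 0]], [[-0.5, 0, -4], [0, 0, 0]], [[-3, 0, -1], [0, 0, 0]], [[0, 0, 0], [0, 0, 0]]], "fingers": 0.6}}

```text
t: 32.6
tool_pos: [0.4224, -0.0416, 0.2893]
tool_rot: [-3.137, 0.114, 0.01]
contact_force: [-0.1, 0.2, -0.3]
opening: 0.0685
```

```bash
python3 - <<'E'
from h import *
tube(); snap('wrist','w34')
p=M+MX*(-.055)+MY*.007; go(p[0],p[1],.25,85.7)
P=onplane('w34',[(253,240)],.056);print((P-M)@MX)
E
```

```text
t 32.6 s -53.8 lat 0.5 z 289.3 mm yaw -4.15 tilt 0.4 open 0.0685 F [-0.1  0.2 -0.3]
t 32.65 pos [ 0.4237 -0.042   0.2898] yaw -4.16 tilt 0.26 open 0.0684 F [ 0.4 -0.4  0.4]
 in cur axes cm [-0.23 -0.66  3.98] turn [-2.800e-01  8.000e-02 -8.986e+01] | in final axes cm [ 0.67 -0.25  3.98]
[-0.08286513]
```

View pics/w34.png

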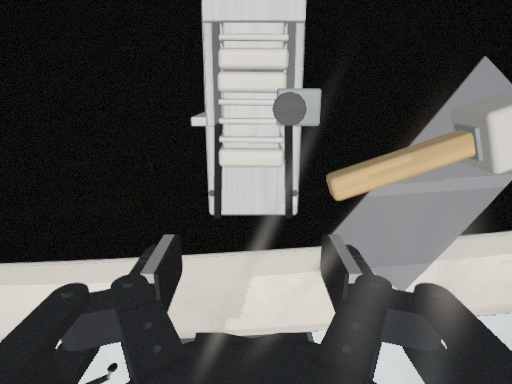

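{"api": "jog_arm", "payload": {"steps": [[[0, 0, 0], [0, 0, -8.4]], [[0, 0, 0], [0, 0, -8.4]], [[0, 0, 0], [0, 0, -8.4]], [[0, 0, 0], [0, 0, -8.4]], [[0, 0, 0], [0, 0, -8.4]], [[0, 0, 0], [0, 0, -8.4]], [[0, 0, 0], [0, 0, -8.4]], [[0, 0, 0], [0, 0, -8.4]]], "fingers": -1}}

```text
t: 33.45
tool_pos: [0.4263, -0.0424, 0.2849]
tool_rot: [-2.647, -1.678, 0.005]
contact_force: [-0.6, -0.2, 0.3]
opening: -0.0001
```

{"api": "jog_arm", "payload": {"steps": [[[0, 0, 0], [0, 0, -8.4]], [[0, 0, 0], [0, 0, -8.4]], [[0, 0, 0], [0, 0, -5]], [[0, 0, 0], [0, 0, 0]]]}}

```text
t: 33.85
tool_pos: [0.4278, -0.0426, 0.2814]
tool_rot: [-2.267, -2.159, 0.006]
contact_force: [-0.1, 1.0, -0.0]
opening: -0.0003
```

```bash
python3 - <<'E'
from h import *
P=onplane('w34',[(252,166)],.056);print((P-M)@MX, (P-M)@MY)
tube()
p=M+MX*(-.055)+MY*.007; go(p[0],p[1],.25,85.7); snap('wrist','w35')
E
```

```text
[-0.02832417] [0.00107672]
t 33.85 s -48.4 lat -0.0 z 281.4 mm yaw 87.2 tilt 0.68 open -0.0003 F [-0.1  1.  -0. ]
t 33.85 pos [ 0.4278 -0.0426  0.2814] yaw 87.2 tilt 0.68 open -0.0003 F [-0.1  1.  -0. ]
 in cur axes cm [ 0.7  -0.61  3.15] turn [-0.62 -0.29  1.51] | in final axes cm [ 0.7  -0.66  3.14]
```

View pics/w35.png

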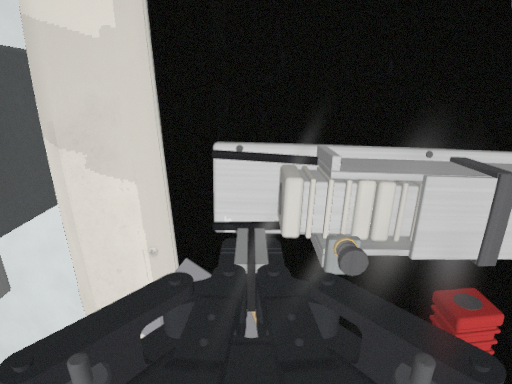

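{"api": "jog_arm", "payload": {"steps": [[[0.4, -0.6, 1], [-0.6, -0.3, 0.8]], [[0.3, -0.5, 1], [0, 0, 0.7]], [[0, 0, 1.5], [0, 0, 0]], [[0, 0, 0], [0, 0, 0]]]}}

```text
t: 34.3
tool_pos: [0.4154, -0.0338, 0.2423]
tool_rot: [-2.312, -2.125, 0.002]
contact_force: [-0.8, 0.5, 0.3]
opening: 0.0001
```

```bash
python3 - <<'E'
from h import *
tube()
p=M+MX*(-.058)+MY*.007; go(p[0],p[1],.205,85.7)
E
```

```text
t 34.3 s -61.4 lat 7.8 z 242.3 mm yaw 85.18 tilt 0.11 open 0.0001 F [-0.8  0.5  0.3]
t 34.3 pos [ 0.4154 -0.0338  0.2423] yaw 85.18 tilt 0.11 open 0.0001 F [-0.8  0.5  0.3]
 in cur axes cm [-0.08  0.35  3.72] turn [-0.11 -0.   -0.52] | in final axes cm [-0.08  0.34  3.73]
```

{"api": "jog_arm", "payload": {"steps": [[[-0.1, 0, 1.5], [0, 0, -0.5]], [[0, 0, 1.5], [0, 0, 0]], [[0, 0, 0.6], [0, 0, 0]], [[0, 0, 0], [0, 0, 0]]], "grip_force": 60}}

```text
t: 34.7
tool_pos: [0.4144, -0.0341, 0.2048]
tool_rot: [-2.305, -2.132, 0.002]
contact_force: [-0.8, 0.2, 0.4]
opening: -0.0002
```

```bash
python3 - <<'E'
from h import *
tube()
snap('wrist','w36')
E
```

```text
t 34.7 s -62.3 lat 7.5 z 204.8 mm yaw 85.55 tilt 0.13 open -0.0002 F [-0.8  0.2  0.4]
```

View pics/w36.png

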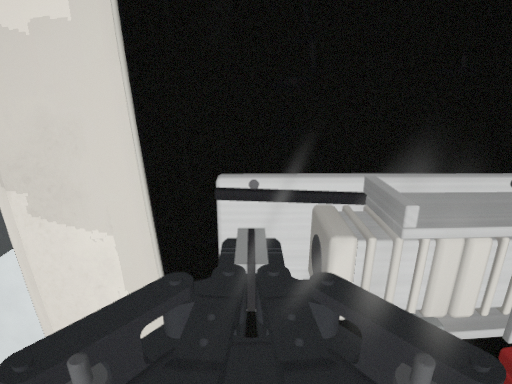

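{"api": "jog_arm", "payload": {"steps": [[[0, 1, 0], [0, 0, 0]], [[0, 1, 0], [0, 0, 0]], [[0, 1, 0.05], [0, 0, 0]], [[0, 1, 0.05], [0, 0, 0]], [[0, 0, 0.05], [0, 0, 0]]]}}

```text
t: 35.25
tool_pos: [0.459, -0.0377, 0.2063]
tool_rot: [2.306, 2.133, -0.001]
contact_force: [0.1, 0.0, -0.3]
opening: -0.0002
```

```bash
python3 - <<'E'
from h import *
tube()
snap('wrist','w37')
E
```

```text
t 35.25 s -17.6 lat 7.2 z 206.3 mm yaw 85.54 tilt 0.03 open -0.0002 F [ 0.1  0.  -0.3]
```

View pics/w37.png

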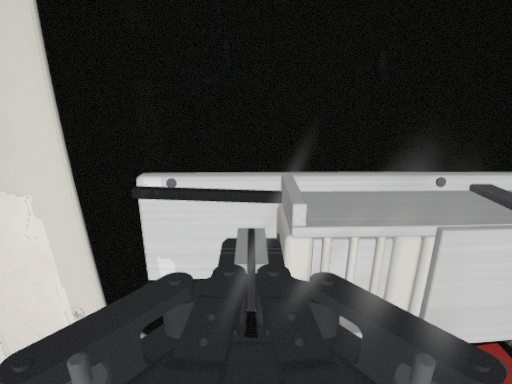

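{"api": "jog_arm", "payload": {"steps": [[[0, 0.8, 0.05], [0, 0, 0]], [[0, 0.8, 0.05], [0, 0, 0]], [[0, 0.5, 0], [0, 0, 0]], [[0, 0, 0], [0, 0, 0]]]}}

```text
t: 35.7
tool_pos: [0.4799, -0.0391, 0.2042]
tool_rot: [-2.303, -2.131, 0.006]
contact_force: [-0.4, -0.6, 1.2]
opening: -0.0
```

```bash
python3 - <<'E'
from h import *
tube()
snap('wrist','w38'); snap('top','t38')
E
```

```text
t 35.7 s 3.4 lat 7.4 z 204.2 mm yaw 85.55 tilt 0.3 open -0.0 F [-0.4 -0.6  1.2]
```

View pics/w38.png

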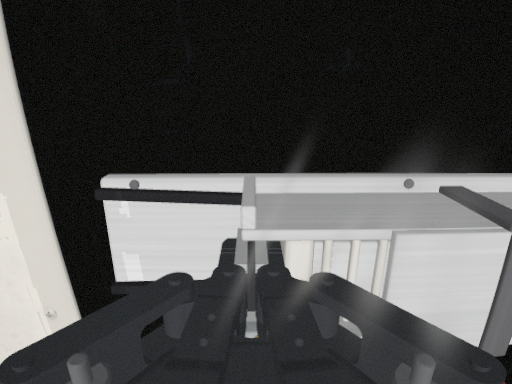

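```bash
python3 - <<'E'
from h import *
for px,z in [((286,245),.056),((243,232),.061),((388,233),.061),((252,180),.061)]:
    P=onplane('w38',[px],z)[0]; print(px,round(1e3*(P-M)@MX,1),round(1e3*(P-M)@MY,1))
im=cv2.imread('pics/w38.png');cv2.imwrite('pics/c38.png',cv2.resize(im[160:310,220:420],(800,600),interpolation=2))
E
```

```text
(286, 245) 17.2 20.8
(243, 232) -0.6 29.1
(388, 233) 57.5 28.4
(252, 180) 3.0 50.4
```

View pics/c38.png

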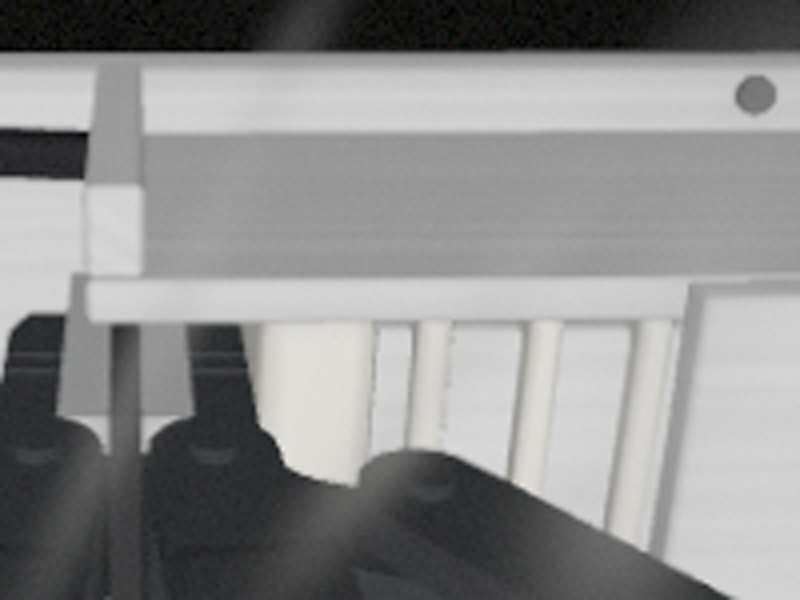

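{"api": "jog_arm", "payload": {"steps": [[[0, 0.4, 0], [0, 0, 0]], [[0, 0.2, 0], [0, 0, 0]], [[0, 0, 0], [0, 0, 0]]]}}

```text
t: 36.1
tool_pos: [0.4852, -0.0395, 0.204]
tool_rot: [-2.302, -2.13, 0.008]
contact_force: [-2.5, 0.2, 1.8]
opening: 0.0004
```

```bash
python3 - <<'E'
from h import *
tube()
E
```

```text
t 36.1 s 8.6 lat 7.4 z 204.0 mm yaw 85.55 tilt 0.44 open 0.0004 F [-2.5  0.2  1.8]
```

{"api": "jog_arm", "payload": {"steps": [[[0, -1.5, 0], [0, 0, 0]], [[0, -2, 0], [0, 0, 0]], [[0, -2, -1], [0, 0, 0]], [[0, 0, -4], [0, 0, 0]], [[0, 0, -4], [0, 0, 0]], [[0, 0, -2], [0, 0, 0]], [[0, 0, 0], [0, 0, 0]]]}}

```text
t: 36.8
tool_pos: [0.4297, -0.0352, 0.3177]
tool_rot: [2.304, 2.13, 0.004]
contact_force: [0.1, 0.7, 0.4]
opening: -0.0004
```

```bash
python3 - <<'E'
from h import *
tube()
snap('wrist','w39'); snap('top','t39')
im=cv2.imread('pics/t39.png');cv2.imwrite('pics/c39.png',cv2.resize(im[170:270,200:350],(800,533),interpolation=2))
E
```

```text
t 36.8 s -47.0 lat 7.5 z 317.7 mm yaw 85.51 tilt 0.26 open -0.0004 F [0.1 0.7 0.4]
```

View pics/w39.png

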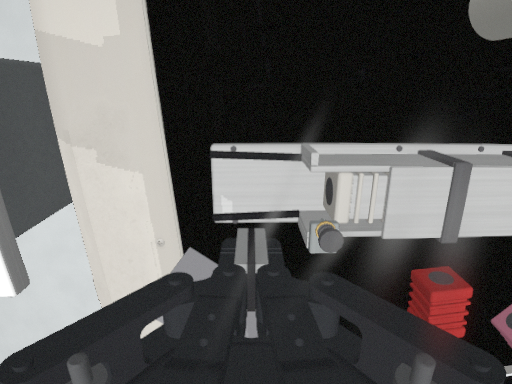

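View pics/c39.png

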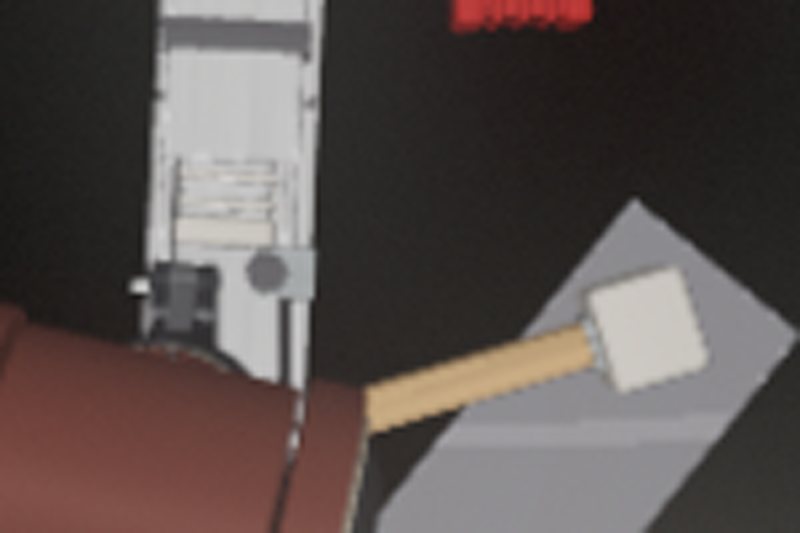

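```bash
python3 - <<'E'
from h import *
f=533/100
px=[(200+(210+.5)/f-.5,170+(246+.5)/f-.5)]
P=onplane('t39',px,.056)[0];print((P-M)@MX)
P=onplane('w39',[(331,190)],.05)[0];print((P-M)@MX)
# mallet
U=cv2.resize(cv2.imread('pics/t39.png'),None,fx=4,fy=4,interpolation=2)
h=cv2.cvtColor(U,cv2.COLOR_BGR2HSV)
m=((h[...,0]>8)&(h[...,0]<25)&(h[...,1]>60)&(h[...,2]>90)).astype('uint8');m[:,:1060]=0;m[:880]=0;m[1010:]=0;m[:,1300:]=0
cs,_=cv2.findContours(m,0,2);c=max(cs,key=cv2.contourArea);r=cv2.minAreaRect(c);b=(cv2.boxPoints(r)+.5)/4-.5
P=onplane('t39',b,.037);print('handle',P.round(4),P.mean(0).round(4))
m=(U.min(2)>155).astype('uint8');m[:,:1240]=0;m[:880]=0;m[980:]=0;m[:,1350:]=0
cs,_=cv2.findContours(m,0,2);c=max(cs,key=cv2.contourArea);b=(cv2.boxPoints(cv2.minAreaRect(c))+.5)/4-.5
P=onplane('t39',b,.051);print('head',P.round(4),P.mean(0).round(4))
E
```

```text
0.02130147318789062
0.01849631049475104
handle [[ 0.4318 -0.1014  0.037 ]
 [ 0.4605 -0.2062  0.037 ]
 [ 0.4391 -0.212   0.037 ]
 [ 0.4105 -0.1073  0.037 ]] [ 0.4355 -0.1567  0.037 ]
head [[ 0.4713 -0.2023  0.051 ]
 [ 0.4844 -0.2496  0.051 ]
 [ 0.4392 -0.2619  0.051 ]
 [ 0.4261 -0.2147  0.051 ]] [ 0.4553 -0.2321  0.051 ]
```

{"api": "jog_arm", "payload": {"steps": [[[0, 0, 4], [0, 0, 0]], [[0, 0, 4], [0, 0, 0]], [[0, 0, 2.6], [0, 0, 0]], [[0, 1, 0.5], [0, 0, 0]], [[0, 1.5, 0], [0, 0, 0]], [[0, 1.5, 0], [0, 0, 0]], [[0, 0.8, 0], [0, 0, 0]], [[0, 0, 0], [0, 0, 0]]]}}

```text
t: 37.7
tool_pos: [0.4704, -0.0372, 0.1853]
tool_rot: [-2.285, -2.114, 0.032]
contact_force: [-1.3, 0.8, 14.6]
opening: 0.0002
```

```bash
python3 - <<'E'
from h import *
tube()
E
```

```text
t 37.7 s -6.2 lat 8.5 z 185.3 mm yaw 85.55 tilt 2.0 open 0.0002 F [-1.3  0.8 14.6]
```

{"api": "jog_arm", "payload": {"steps": [[[0, 0, -1], [0, 0, 0]], [[0, 0, -0.8], [0, 0, 0]], [[0, 0, 0], [0, 0, 0]]]}}

```text
t: 38.0
tool_pos: [0.47, -0.0371, 0.2011]
tool_rot: [-2.282, -2.112, 0.036]
contact_force: [-0.8, -0.0, 0.2]
opening: 0.0001
```

```bash
python3 - <<'E'
from h import *
tube()
go(.47,-.037,.206,85.7)
im=snap('scene','s40');cv2.imwrite('pics/c40.png',cv2.resize(im[130:250,170:330,::-1],(800,600),interpolation=2))
im=cv2.imread('pics/s15.png');cv2.imwrite('pics/c41.png',cv2.resize(im[130:250,170:330],(800,600),interpolation=2))
E
```

```text
t 38.0 s -6.6 lat 8.6 z 201.1 mm yaw 85.55 tilt 2.27 open 0.0001 F [-0.8 -0.   0.2]
t 38.0 pos [ 0.47   -0.0371  0.2011] yaw 85.55 tilt 2.27 open 0.0001 F [-0.8 -0.   0.2]
 in cur axes cm [ 0.01 -0.02 -0.49] turn [-2.26 -0.28 -0.15] | in final axes cm [ 0.01 -0.   -0.49]
```

View pics/c40.png

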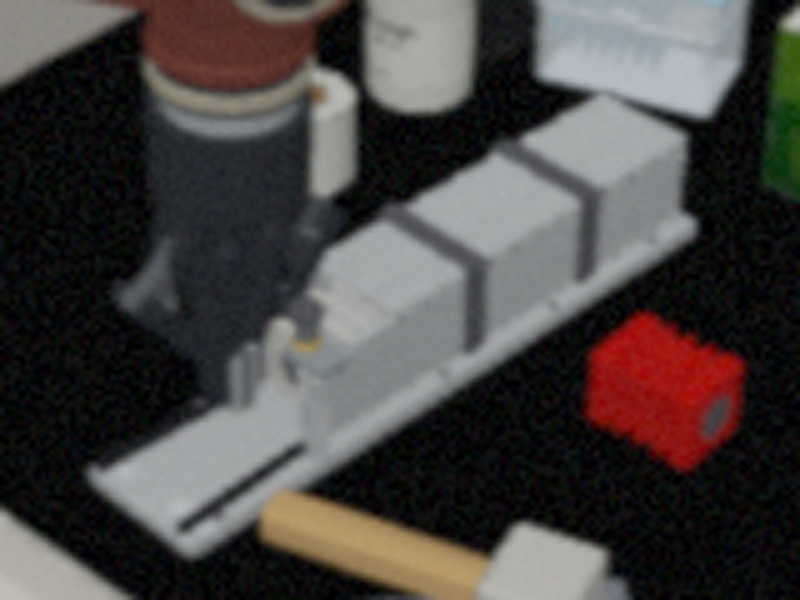

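View pics/c41.png

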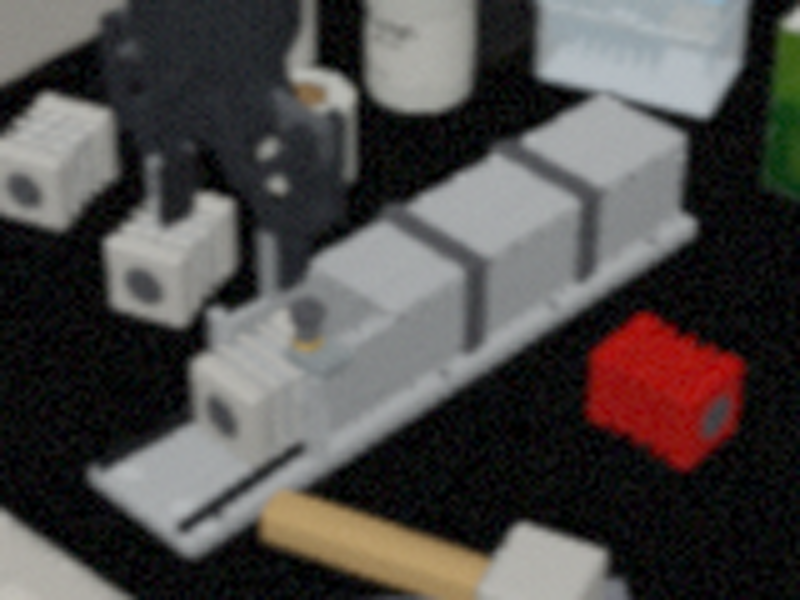

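{"api": "jog_arm", "payload": {"steps": [[[0, 0, -0.2], [-1.2, 0, 0]], [[0, 0, -0.2], [-1, -0.3, 0]], [[0, 0, 0], [0, 0, 0]]]}}

```text
t: 38.35
tool_pos: [0.4688, -0.0368, 0.2034]
tool_rot: [-2.306, -2.133, 0.001]
contact_force: [-1.1, -0.0, 0.5]
opening: 0.0
```

```bash
python3 - <<'E'
from h import *
tube()
go(.47,-.037,.206,85.7)
E
```

```text
t 38.35 s -7.8 lat 8.8 z 203.4 mm yaw 85.55 tilt 0.05 open 0.0 F [-1.1 -0.   0.5]
t 38.35 pos [ 0.4688 -0.0368  0.2034] yaw 85.55 tilt 0.05 open 0.0 F [-1.1 -0.   0.5]
 in cur axes cm [-0.01  0.12 -0.26] turn [-0.04  0.03 -0.15] | in final axes cm [-0.01  0.12 -0.26]
```

Now push on to s≈12.

{"api": "jog_arm", "payload": {"steps": [[[-0.1, 0.7, -0.05], [0, 0, 0]], [[0, 0.7, 0], [0, 0, 0]], [[0, 0.4, 0], [0, 0, 0]], [[0, 0, 0], [0, 0, 0]]]}}

```text
t: 38.75
tool_pos: [0.4876, -0.0393, 0.2034]
tool_rot: [-2.304, -2.132, 0.004]
contact_force: [-0.0, 0.4, 0.8]
opening: -0.0002
```

```bash
python3 - <<'E'
from h import *
tube()
E
```

```text
t 38.75 s 11.0 lat 7.7 z 203.4 mm yaw 85.54 tilt 0.21 open -0.0002 F [-0.   0.4  0.8]
```

{"api": "jog_arm", "payload": {"steps": [[[0, -1.5, -0.2], [0, 0, 0]], [[0, -2, 0], [0, 0, 0]], [[0, -2, -1], [0, 0, 0]], [[0, 0, -4], [0, 0, 0]], [[0, 0, -4], [0, 0, 0]], [[0, 0, -2], [0, 0, 0]], [[0, 0, 0], [0, 0, 0]]]}}

```text
t: 39.45
tool_pos: [0.4319, -0.0349, 0.3175]
tool_rot: [-2.304, -2.132, 0.003]
contact_force: [0.0, -0.4, -0.5]
opening: 0.0
```

```bash
python3 - <<'E'
from h import *
tube();go(.4444,-.1915,.28,105); snap('wrist','w42')
E
```

```text
t 39.45 s -44.8 lat 7.9 z 317.5 mm yaw 85.55 tilt 0.18 open 0.0 F [ 0.  -0.4 -0.5]
t 39.45 pos [ 0.4319 -0.0349  0.3175] yaw 85.55 tilt 0.18 open 0.0 F [ 0.  -0.4 -0.5]
 in cur axes cm [-15.51   2.47   3.73] turn [ -0.18  -0.05 -19.45] | in final axes cm [-15.45  -2.85   3.75]
```

View pics/w42.png

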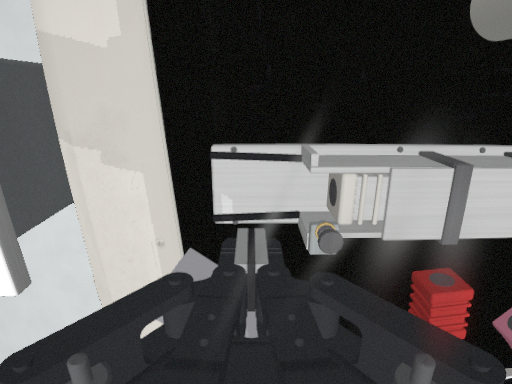

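{"api": "jog_arm", "payload": {"steps": [[[-3.5, 0.5, 0.5], [0, 0, 0]], [[-4, 0.7, 0.5], [0, 0, 0]], [[-4, 0.6, 0.5], [0, 0, 0]], [[-3.5, 0.6, 0.5], [0, 0, 0]], [[0, 0, 0], [0, 0, -6.5]], [[0, 0, 0], [0, 0, -6.5]], [[0, 0, 0], [0, 0, -6.5]], [[0, 0, 0], [0, 0, 0]]], "fingers": 0.2}}

```text
t: 40.3
tool_pos: [0.4413, -0.1907, 0.2781]
tool_rot: [-1.879, -2.486, 0.005]
contact_force: [0.5, 1.4, -0.1]
opening: 0.0513
```

```bash
python3 - <<'E'
from h import *
go(.4444,-.1915,.25,105); snap('wrist','w43')
E
```

```text
t 40.3 pos [ 0.4413 -0.1907  0.2781] yaw 105.82 tilt 1.44 open 0.0513 F [ 0.5  1.4 -0.1]
 in cur axes cm [-0.21  0.33  2.8 ] turn [-1.02 -1.02  0.83] | in final axes cm [-0.16  0.28  2.81]
```

View pics/w43.png

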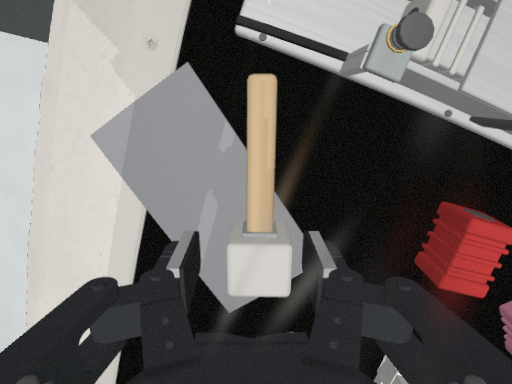

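```bash
python3 - <<'E'
from h import *
print(onplane('w43',[(230,226),(291,226),(290,297),(229,296)],.051).round(4), onplane('w43',[(230,226),(291,226),(290,297),(229,296)],.051).mean(0))
H=onplane('w43',[(248,75),(276,75),(273,222),(247,222)],.037);print(H.round(4))
print(proj('w43',[(.4444,-.1915,.027),(.4553,-.2321,.051)]))
E
```

```text
[[ 0.4261 -0.2042  0.051 ]
 [ 0.4663 -0.1926  0.051 ]
 [ 0.4833 -0.2469  0.051 ]
 [ 0.4397 -0.2589  0.051 ]] [ 0.45385744 -0.2256447   0.051     ]
[[ 0.4108 -0.1053  0.037 ]
 [ 0.4282 -0.1004  0.037 ]
 [ 0.456  -0.1984  0.037 ]
 [ 0.4377 -0.2037  0.037 ]]
[[260.33027549 204.74538563]
 [259.35703674 270.90085441]]
```

{"api": "jog_arm", "payload": {"steps": [[[-0.1, 0.2, 2], [-0.5, -0.5, 0.5]], [[-0.1, 0.1, 2.5], [-0.5, -0.5, 0.3]], [[0, 0, 2.5], [0, 0, 0]], [[0, 0, 1.2], [0, 0, 0]], [[0, 0, 0], [0, 0, 0]]]}}

```text
t: 40.85
tool_pos: [0.4434, -0.1901, 0.19]
tool_rot: [-1.925, -2.479, 0.0]
contact_force: [0.2, -0.6, 1.0]
opening: 0.0514
```

```bash
python3 - <<'E'
from h import *
go(.4444,-.1915,.183,105); snap('wrist','w44')
E
```

```text
t 40.85 pos [ 0.4434 -0.1901  0.19  ] yaw 104.32 tilt 0.16 open 0.0514 F [ 0.2 -0.6  1. ]
 in cur axes cm [-0.16  0.07  0.7 ] turn [-0.11 -0.12 -0.68] | in final axes cm [-0.16  0.06  0.7 ]
```

View pics/w44.png

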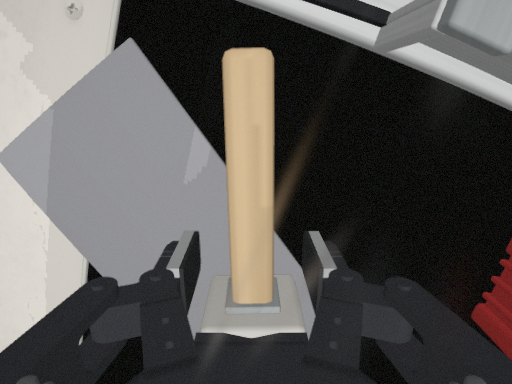

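{"api": "jog_arm", "payload": {"steps": [[[-0.1, 0, 0.5], [0, 0, -0.5]], [[0, 0, 0.4], [0, 0, 0]], [[0, 0, 0], [0, 0, 0]]]}}

```text
t: 41.2
tool_pos: [0.4452, -0.1919, 0.184]
tool_rot: [1.914, 2.487, 0.001]
contact_force: [0.2, 0.5, -0.3]
opening: 0.0513
```

{"api": "jog_arm", "payload": {"steps": [[[0, 0, 0], [0, 0, 0]], [[0, 0, 0], [0, 0, 0]], [[0, 0, 0], [0, 0, 0]], [[0, 0, 0], [0, 0, 0]], [[0, 0, 0], [0, 0, 0]], [[0, 0, 0], [0, 0, 0]]], "fingers": -1, "grip_force": 110}}

```text
t: 41.8
tool_pos: [0.4458, -0.1924, 0.1857]
tool_rot: [1.913, 2.484, 0.001]
contact_force: [0.1, 0.8, -0.5]
opening: 0.0179
```

```bash
python3 - <<'E'
from h import *
go(.4444,-.1915,.183,105); snap('wrist','w45')
E
```

```text
t 41.8 pos [ 0.4458 -0.1924  0.1857] yaw 104.81 tilt 0.38 open 0.0179 F [ 0.1  0.8 -0.5]
 in cur axes cm [ 0.12 -0.11  0.26] turn [ 0.26  0.27 -0.19] | in final axes cm [ 0.12 -0.11  0.27]
```

View pics/w45.png

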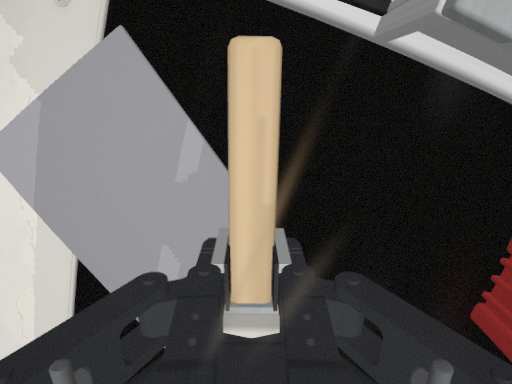

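{"api": "jog_arm", "payload": {"steps": [[[0, 0, -3], [0, 0, 0]], [[0, 0, -4], [0, 0, 0]], [[0, 0, -4], [0, 0, 0]], [[0, 0, -3], [0, 0, 0]], [[0, 0, 0], [0, 0, 0]]]}}

```text
t: 42.35
tool_pos: [0.4434, -0.1909, 0.326]
tool_rot: [-1.915, -2.486, -0.0]
contact_force: [0.9, 0.5, -1.3]
opening: 0.0179
```

```bash
python3 - <<'E'
from h import *
go(.4794,-.0368,.31,105); snap('wrist','w46'); im=snap('scene','s46')
cv2.imwrite('pics/c46.png',cv2.resize(im[100:280,170:350,::-1],(600,600),interpolation=2))
E
```

```text
t 42.35 pos [ 0.4434 -0.1909  0.326 ] yaw 104.79 tilt 0.23 open 0.0179 F [ 0.9  0.5 -1.3]
 in cur axes cm [13.98  7.41  1.63] turn [-0.12 -0.19 -0.21] | in final axes cm [13.96  7.46  1.6 ]
```

View pics/c46.png

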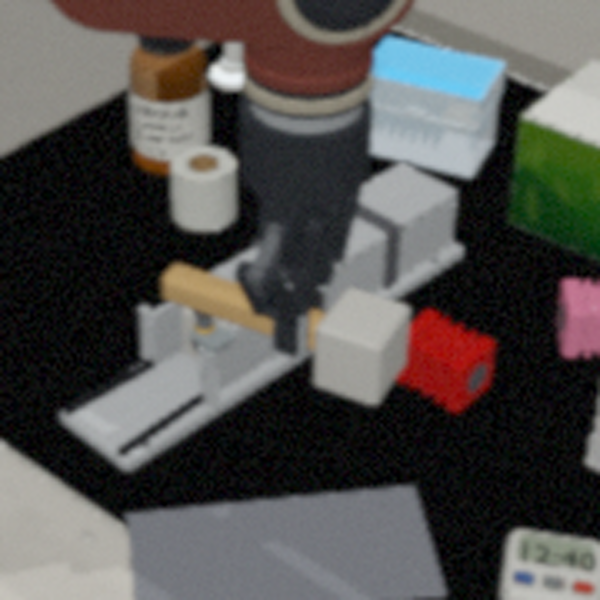

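View pics/w46.png

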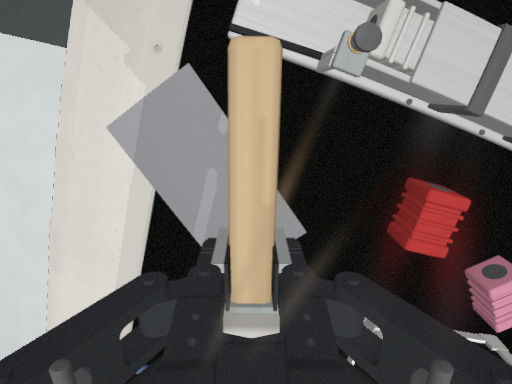

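```bash
python3 - <<'E'
from h import *
print(onplane('w46',[(368,37)],.09))
print(onplane('w34',[(291,108)],.09),onplane('w39',[(332,238)],.09),onplane('w42',[(332,239)],.09))
E
```

```text
[[ 0.48492912 -0.06619336  0.09      ]]
[[ 0.48568962 -0.06628085  0.09      ]] [[ 0.48564467 -0.06241982  0.09      ]] [[ 0.48594513 -0.06224125  0.09      ]]
```

{"api": "jog_arm", "payload": {"steps": [[[3, 1.6, 0], [0, 0, 0]], [[4, 2.1, 0], [0, 0, 0]], [[3.8, 2, 0], [0, 0, 0]], [[2.8, 1.5, 0.5], [0, 0, 0]], [[0, 0, 0], [0, 0, 0]]]}}

```text
t: 42.95
tool_pos: [0.4741, -0.0353, 0.3022]
tool_rot: [-1.904, -2.457, 0.012]
contact_force: [-0.5, 0.0, -3.0]
opening: 0.0181
```

```bash
python3 - <<'E'
from h import *
go(.479,-.036,.28,105); im=snap('scene','s47')
cv2.imwrite('pics/c47.png',cv2.resize(im[100:260,160:320,::-1],(600,600),interpolation=2))
E
```

```text
t 42.95 pos [ 0.4741 -0.0353  0.3022] yaw 104.46 tilt 1.95 open 0.0181 F [-0.5  0.  -3. ]
 in cur axes cm [-0.23  0.52  2.2 ] turn [-1.5  -1.24 -0.52] | in final axes cm [-0.19  0.46  2.22]
```

View pics/c47.png

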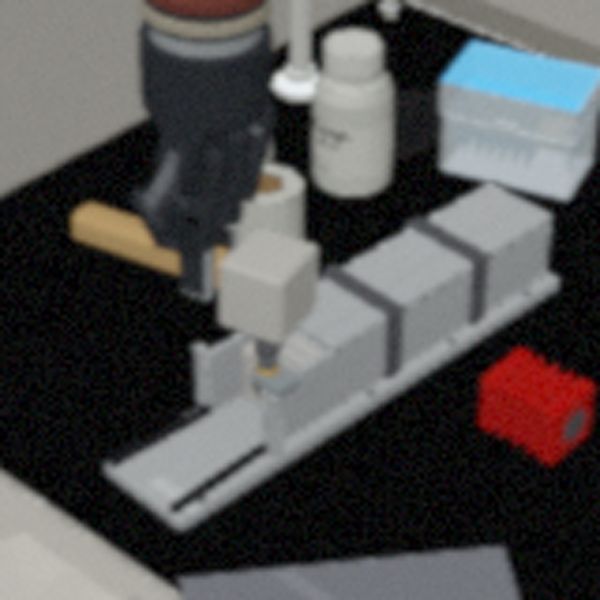

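{"api": "jog_arm", "payload": {"steps": [[[-0.1, 0.2, 0], [-0.8, -0.6, -0.3]], [[-0.1, 0.2, 0.3], [-0.7, -0.6, -0.2]], [[0, 0, 0], [0, 0, 0]]]}}

```text
t: 43.3
tool_pos: [0.4773, -0.0392, 0.295]
tool_rot: [-1.914, -2.487, 0.005]
contact_force: [0.7, -0.6, -1.6]
opening: 0.018
```

```bash
python3 - <<'E'
from h import *
go(.479,-.036,.275,105)
E
```

```text
t 43.3 pos [ 0.4773 -0.0392  0.295 ] yaw 104.84 tilt 0.26 open 0.018 F [ 0.7 -0.6 -1.6]
 in cur axes cm [0.26 0.26 1.99] turn [-0.26 -0.01 -0.16] | in final axes cm [0.26 0.25 2.  ]
```

{"api": "jog_arm", "payload": {"steps": [[[0.2, 0.2, 0.6], [0, 0, 0]], [[0, 0, 0.8], [0, 0, 0]], [[0, 0, 0], [0, 0, 0]]]}}

```text
t: 43.6
tool_pos: [0.4786, -0.0384, 0.2796]
tool_rot: [-1.919, -2.484, 0.006]
contact_force: [-0.8, -0.2, -3.8]
opening: 0.018
```

```bash
python3 - <<'E'
from h import *
go(.479,-.036,.2567,105); im=snap('scene','s48')
cv2.imwrite('pics/c48.png',cv2.resize(im[140:240,180:280,::-1],(600,600),interpolation=2))
E
```

```text
t 43.6 pos [ 0.4786 -0.0384  0.2796] yaw 104.64 tilt 0.26 open 0.018 F [-0.8 -0.2 -3.8]
 in cur axes cm [0.22 0.11 2.29] turn [-0.26  0.   -0.36] | in final axes cm [0.22 0.1  2.29]
```

View pics/c48.png

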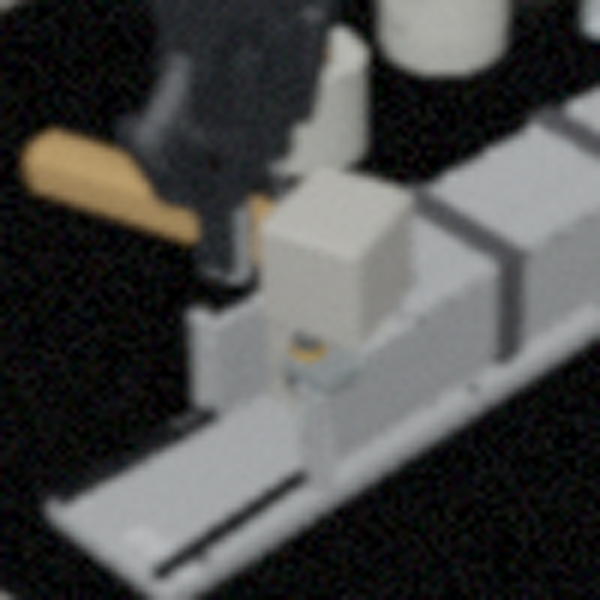

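Head is square over the pin. Press down.

{"api": "jog_arm", "payload": {"steps": [[[0.1, 0, 0.6], [0, 0, 0]], [[0, 0, 0.6], [0, 0, 0]], [[0, 0, 0.6], [0, 0, 0]]]}}

```text
t: 43.95
tool_pos: [0.4795, -0.0377, 0.2644]
tool_rot: [1.921, 2.486, -0.004]
contact_force: [-4.1, 1.8, 6.9]
opening: 0.0177
```

```bash
python3 - <<'E'
from h import *
go(.479,-.036,.2567,105)
E
```

```text
t 43.95 pos [ 0.4795 -0.0377  0.2644] yaw 104.62 tilt 0.13 open 0.0177 F [-4.1  1.8  6.9]
 in cur axes cm [ 0.18 -0.    0.77] turn [-0.09  0.1  -0.38] | in final axes cm [ 0.17 -0.    0.77]
```

{"api": "jog_arm", "payload": {"steps": [[[0, 0, 0.6], [0, 0, 0]], [[0, 0, 0.6], [0, 0, 0]], [[0, 0, 0.6], [0, 0, 0]]]}}

```text
t: 44.25
tool_pos: [0.4815, -0.0375, 0.2556]
tool_rot: [-1.92, -2.483, 0.007]
contact_force: [-25.9, 8.8, 50.8]
opening: 0.0179
```

```bash
python3 - <<'E'
from h import *
go(.479,-.036,.2567,105); im=snap('scene','s49')
cv2.imwrite('pics/c49.png',cv2.resize(im[140:240,180:280,::-1],(600,600),interpolation=2))
E
```

```text
t 44.25 pos [ 0.4815 -0.0375  0.2556] yaw 104.59 tilt 0.29 open 0.0179 F [-25.9   8.8  50.8]
 in cur axes cm [ 0.21 -0.21 -0.11] turn [-0.29  0.02 -0.41] | in final axes cm [ 0.21 -0.21 -0.11]
```

View pics/c49.png

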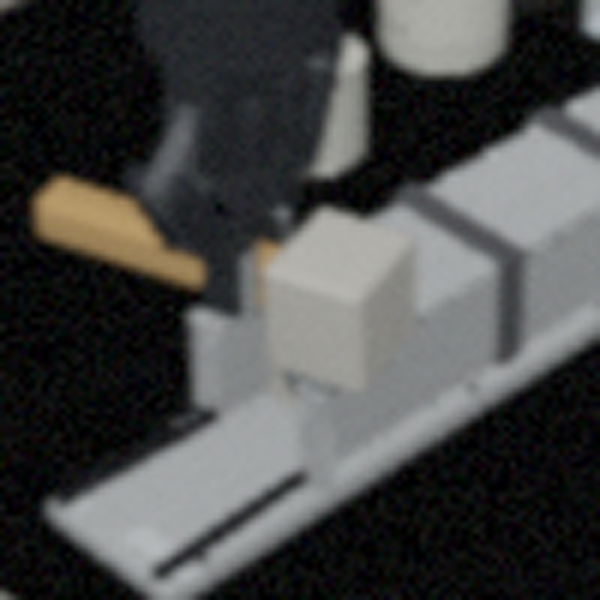

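{"api": "jog_arm", "payload": {"steps": [[[0, 0, -0.5], [0, 0, 0]], [[0, 0, -2], [0, 0, 0]], [[0, 0, -3], [0, 0, 0]], [[0, 0, -2], [0, 0, 0]], [[0, 0, 0], [0, 0, 0]]]}}

```text
t: 44.8
tool_pos: [0.4827, -0.0372, 0.3342]
tool_rot: [1.917, 2.484, -0.004]
contact_force: [1.5, 0.7, -2.8]
opening: 0.0179
```

```bash
python3 - <<'E'
from h import *
go(.4458,-.1924,.32,104.8); im=snap('scene','s50')
cv2.imwrite('pics/c50.png',cv2.resize(im[120:240,180:300,::-1],(600,600),interpolation=2)); snap('wrist','w50')
E
```

```text
t 44.8 pos [ 0.4827 -0.0372  0.3342] yaw 104.67 tilt 0.25 open 0.0179 F [ 1.5  0.7 -2.8]
 in cur axes cm [-14.08  -7.5    1.48] turn [-0.    0.25 -0.13] | in final axes cm [-14.07  -7.53   1.42]
```

View pics/c50.png

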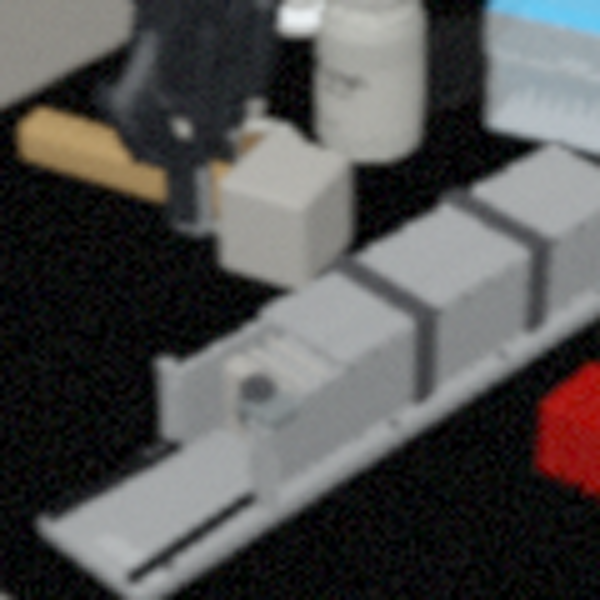

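View pics/w50.png

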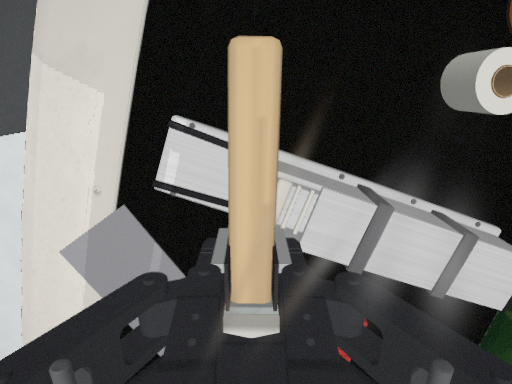

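```bash
python3 - <<'E'
from h import *
for z in (.09,.08,.074): print(z,proj('s50',[(.4858,-.066,z)]).round(1), proj('s15',[(.4858,-.066,z)]).round(1))
for f in ('s15','s50'):
  im=cv2.imread('pics/%s.png'%f); c=im[175:215,215:255]; 
  cv2.imwrite('pics/z%s.png'%f,cv2.resize(c,(400,400),interpolation=2))
cv2.imwrite('pics/zz.png',np.hstack([cv2.imread('pics/zs15.png'),cv2.imread('pics/zs50.png')]))
E
```

```text
0.09 [[230.7 190.4]] [[230.7 190.4]]
0.08 [[230.8 193.7]] [[230.8 193.7]]
0.074 [[230.8 195.7]] [[230.8 195.7]]
```

View pics/zz.png

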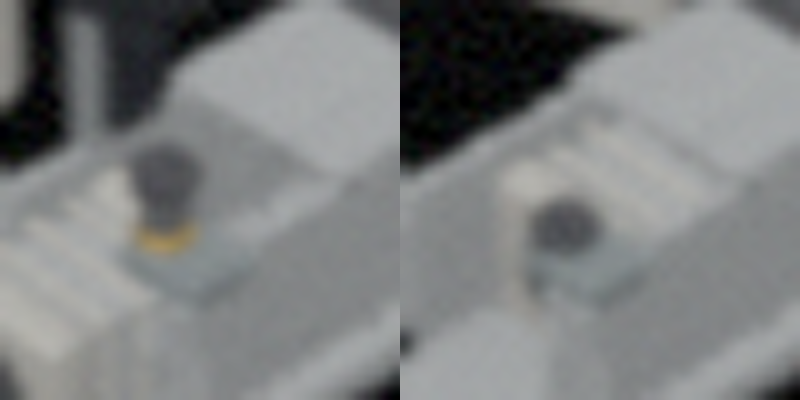

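{"api": "jog_arm", "payload": {"steps": [[[-3, -1.7, 0], [0, 0, 0]], [[-4, -2.2, 0], [0, 0, 0]], [[-4, -2.2, 0], [0, 0, 0]], [[-3, -2, 0.5], [0, 0.2, 0]], [[0, 0, 0], [0, 0, 0]]]}}

```text
t: 45.4
tool_pos: [0.4354, -0.1958, 0.3153]
tool_rot: [-1.902, -2.477, 0.008]
contact_force: [0.8, 0.6, -1.5]
opening: 0.0183
```

```bash
python3 - <<'E'
from h import *
go(.440,-.1935,.22,104.8)
E
```

```text
t 45.4 pos [ 0.4354 -0.1958  0.3153] yaw 104.97 tilt 1.09 open 0.0183 F [ 0.8  0.6 -1.5]
 in cur axes cm [-0.01  0.65  9.52] turn [-0.88 -0.65  0.18] | in final axes cm [0.1  0.5  9.53]
```

{"api": "jog_arm", "payload": {"steps": [[[0, 0.3, 1], [-0.5, -0.4, 0]], [[0, 0.2, 3], [-0.4, -0.3, 0]], [[0, 0, 3], [0, 0, 0]], [[0, 0, 2], [0, 0, 0]], [[0, 0, 0], [0, 0, 0]]]}}

```text
t: 45.9
tool_pos: [0.4372, -0.1919, 0.2142]
tool_rot: [-1.91, -2.481, -0.001]
contact_force: [-0.5, 0.6, -1.8]
opening: 0.0182
```

```bash
python3 - <<'E'
from h import *
go(.440,-.1935,.1857,104.8);snap('wrist','w51')
E
```

```text
t 45.9 pos [ 0.4372 -0.1919  0.2142] yaw 104.8 tilt 0.6 open 0.0182 F [-0.5  0.6 -1.8]
 in cur axes cm [-0.25  0.25  2.85] turn [-0.33 -0.5   0.  ] | in final axes cm [-0.23  0.23  2.85]
```

View pics/w51.png

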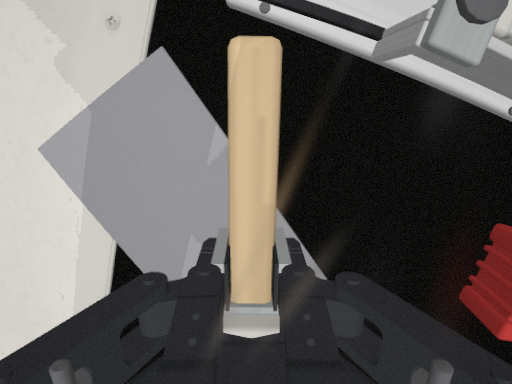

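Lower the remaining ~28 mm gently.

{"api": "jog_arm", "payload": {"steps": [[[-0.1, 0.1, 0.8], [-0.3, -0.4, 0]], [[-0.1, 0.1, 1], [0, 0, 0]], [[0, 0, 0.7], [0, 0, 0]], [[0, 0, 0.4], [0, 0, 0]]]}}

```text
t: 46.35
tool_pos: [0.442, -0.1938, 0.1875]
tool_rot: [1.911, 2.485, 0.002]
contact_force: [-0.0, -0.0, -2.0]
opening: 0.0179
```

```bash
python3 - <<'E'
from h import *
go(.440,-.1935,.1857,104.8)
E
```

```text
t 46.35 pos [ 0.442  -0.1938  0.1875] yaw 104.87 tilt 0.41 open 0.0179 F [-0. -0. -2.]
 in cur axes cm [ 0.08 -0.19  0.18] turn [0.32 0.27 0.07] | in final axes cm [ 0.08 -0.19  0.18]
```

{"api": "jog_arm", "payload": {"steps": [[[0, 0, 0.2], [0.2, 0.2, 0]], [[0, 0, 0.1], [0, 0, 0]], [[0, 0, 0.1], [0, 0, 0]]]}}

```text
t: 46.65
tool_pos: [0.4431, -0.1943, 0.1856]
tool_rot: [1.914, 2.488, 0.002]
contact_force: [-2.0, 2.3, 3.4]
opening: 0.018
```

```bash
python3 - <<'E'
from h import *
go(.440,-.1935,.1857,104.8)
E
```

```text
t 46.65 pos [ 0.4431 -0.1943  0.1856] yaw 104.86 tilt 0.16 open 0.018 F [-2.   2.3  3.4]
 in cur axes cm [ 0.16 -0.28 -0.01] turn [0.13 0.08 0.06] | in final axes cm [ 0.16 -0.28 -0.01]
```

On the mat (contact felt). Release and rise.

{"api": "jog_arm", "payload": {"steps": [[[0, 0, 0], [0, 0, 0]], [[0, 0, 0], [0, 0, 0]], [[0, 0, 0], [0, 0, 0]], [[0, 0, 0], [0, 0, 0]], [[0, 0, -2], [0, 0, 0]], [[0, 0, -4], [0, 0, 0]], [[0, 0, -4], [0, 0, 0]], [[0, 0, -2], [0, 0, 0]]], "fingers": 0.2}}

```text
t: 47.45
tool_pos: [0.4418, -0.1939, 0.3063]
tool_rot: [-1.914, -2.487, -0.001]
contact_force: [0.7, 0.2, 0.3]
opening: 0.051
```

{"api": "jog_arm", "payload": {"steps": [[[0, -2, 0], [0, 0, 0]], [[0, -4, 0], [0, 0, 0]], [[0, -3, 0], [0, 0, 0]], [[0, 0, 0], [0, 0, 0]]]}}

```text
t: 47.85
tool_pos: [0.3543, -0.2183, 0.3125]
tool_rot: [1.906, 2.485, 0.0]
contact_force: [0.1, -0.5, 0.3]
opening: 0.0511
```

```bash
python3 - <<'E'
from h import *
go(.440,-.1935,.1857,104.8); snap('top','t60');snap('scene','s60');snap('wrist','w60')
im=cv2.imread('pics/t60.png');cv2.imwrite('pics/c60.png',cv2.resize(im[100:310,120:400],(800,600),interpolation=2))
E
```

```text
t 47.85 pos [ 0.3543 -0.2183  0.3125] yaw 105.01 tilt 0.57 open 0.0511 F [ 0.1 -0.5  0.3]
 in cur axes cm [ 0.27  8.85 12.73] turn [0.35 0.45 0.21] | in final axes cm [ 0.21  8.92 12.68]
```

View pics/c60.png

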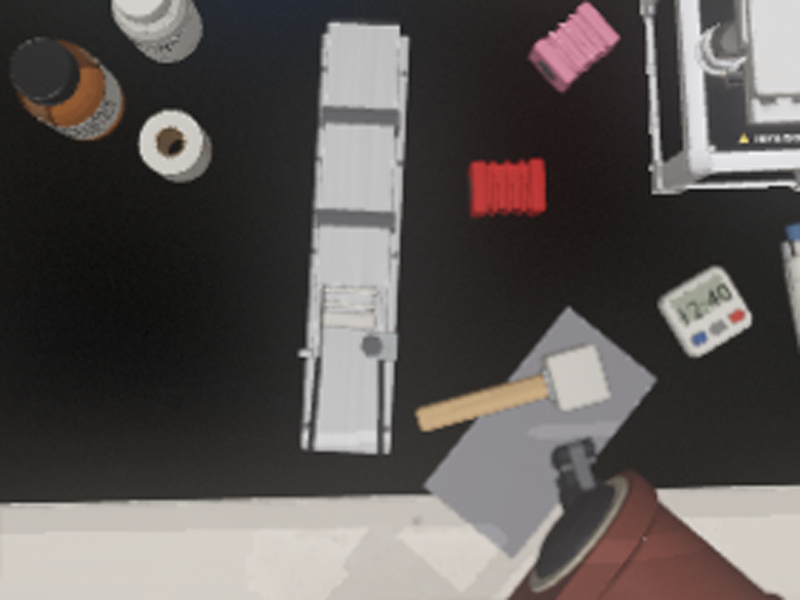

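View pics/s60.png

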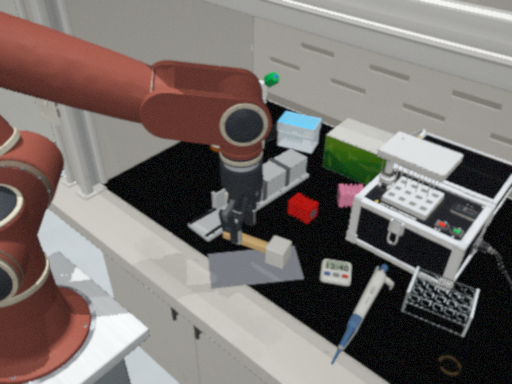

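View pics/w60.png

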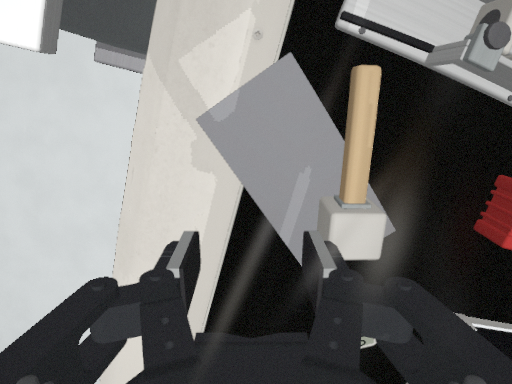

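```bash
python3 - <<'E'
from h import *
f=800/280
P=onplane('t60',[(120+(350.5)/f-.5,100+(329.5)/f-.5)],.056)[0];print('rear s',(P-M)@MX)
P=onplane('t60',[(120+(372.5)/f-.5,100+(346)/f-.5)],.074)[0];print('pin',P)
ctrl.finish_job()
E
```

```text
rear s 0.023848210623957023
pin [ 0.48589659 -0.06723661  0.074     ]
the job is handed in; nothing more can be done
```

All four cartridges are in the magazine, the lock pin is fully down, and the mallet is back on its mat. I handed the job in at about 48 s.

**Cartridges:** Each one was gripped, slid in along the track and pushed the earlier ones deeper. The last was then pushed on with the closed fingers. My last check puts its rear face about 24 mm inside the mouth, so its centre is about 55 mm in, where 48 mm is needed. Earlier estimates of the rear face were 18 to 23 mm, so I pushed about 2.5 mm further before driving the pin.

**Lock pin:** I drove it with the mallet head until it bottomed. The force rose from about 10 N on the way down to about 51 N at the end. In the scene camera the pin head dropped about 5.5 pixels, roughly 16 mm, which is full travel.

**Mallet and bystanders:** The mallet's head rests fully on the mat, with the handle over its edge as I found it. The robot never went near the bottle or the timer. It passed near the film roll, which stands clear in the last picture.

**What went wrong on the way:**
- The first cartridge touched the left tube wall while being carried over and turned in the grip. I set it on the bench and gripped it again.
- In the extra push the closed fingertips came down on the tube floor with about 15 N. The pin was still up afterwards, and I saw no harm.

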